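# Lock the worn mullers up for regrinding

## Robot

A 6-joint arm with a two-finger parallel gripper is mounted at the origin on a cart in front of the work surface, level with it; the furniture and walls round the work are solid. World frame = base frame: x ahead of the robot, y to its left, z up, the work surface at z = 0. Lengths are in mm, angles in rad, forces in N, time in s.
With the tool pointing down it reaches from about 375 to 825 mm from the base axis. Payload 5.5 kg.
Tool frame: the origin (TCP) lies between the finger pads; the fingertips stand 14 mm ahead of it and the grasp point (between the pads) lies 5 mm behind it; y points along the fingers, z is the direction in which the jaws open and shut, and the axes are right-handed (so a half turn about y gives the same grasp; the last joint's range is limited). The gripper opens to 85 mm and grips with 20 to 120 N. Pads are 22 mm wide; open, the fingers measure 114 mm over their backs; the gripper's body (76 mm by 85 mm) begins 54 mm behind the grasp point. The pads swing forward as they close: fully open they stand 13 mm farther back than shut.
Start: joints at [1.237, 0.314, -0.047, 1.21, 0, 1.571], TCP at [196.578, 566.879, 225.199] pointing down, gripper open.
Joint ranges: [-2.67, 2.67], [-0.69, 1.73], [-1.03, 1.25], [-2.08, 2.16], [-1.42, 1.45], [-3.14, 3.14]. Speed limits (rad/s): [2.39, 2.39, 3.01, 3.14, 3.14, 3.14].

## Interface

Orientations are given as a rotation vector (axis times angle).
In Python, from workcell import env gives the robot as it stands.
- The arm moves only by the tool servo_tool, never from a script. Its argument "moves" is a list of rows, each a list of 7 numbers: the opening, from -1 (shut) to 1 (fully open), then the shift along the tool's x, y, z in units of 25 mm (1.0 is 25 mm), then the turn, a rotation vector about the tool's x, y, z in units of 4 degrees (1.0 is 4 degrees). In form: [[grip, x, y, z, rx, ry, rz], ...]. A call has 1 to 12 rows; each row shifts and turns the commanded pose from where the row before left it, along the tool's axes as they then stand; what a row does not reach is not made up. A row lasts 1/8 s, in which the tool goes at most 62.5 mm and 10.7 degrees, less where a joint would pass 70% of its speed; a pose out of reach is approached as far as the arm can. A call with a number of a shift or a turn outside -1 to 1 is refused whole. A call with a gripper value outside its range is refused whole. The fingers move at their own pace and stop on an object; "force" is the grip in N (left out, the last holds). Time passes only in rows, so rows that do not move let the fingers close. It gives the time, the measured TCP pose, the force and the opening at its end, in the units of the state.
- env.get_state(): the state, without advancing time (a new reading comes with each control period).
- env.capture(name): name is "scene" or "side" or "wrist"; returns the picture (400x640x3 uint8, red, green, blue); there is no depth.
- env.camera_params(name): a dict with "K" (3x3 intrinsics, pixels), "T" (4x4, takes a point from camera to world coordinates). Camera axes: x right, y down, z forward; pixel columns grow to the right and rows downward; lengths in mm; the calibration is good to about 2 mm. A picture is of the moment at which its call begins: read the wrist's pose just before it. camera_params takes no time and is no camera call; for the wrist camera it gives the pose at the moment of the call.
- env.job_done(): hands the job in, once; it reports no verdict.
Trained networks look in the newest picture that a camera, given by its name, has taken for a name from the list of things; names that differ only in an ending like _2 or _b are one class to them, and where a whole thing is asked for, a point or a joint stands for the part that bears it (a point fixed in the world has none). Each returns a list of dicts, best first, with "conf" (0 to 1); they miss things now and then, are a little off and sometimes report something else, mostly with a low value. They report only what shows in the picture. A call takes as long as a camera call.
- env.recognise(name, camera): "pixel" ([column, row] in pixels, amid what is visible of it).
- env.regions_of(name, camera): "mask" (400x640 bool, what is visible of it) and "pixel" ([column, row] in pixels, amid what is visible of it).
- env.tip_of(name, camera): "pixel" ([column, row] in pixels: a listed point, or the origin of a listed thing).
The state is a dict: "time": time; "joints": joint angles; "qvel": joint speeds; "effort": joint torques, N m; "tool_pos": TCP position; "tcp_rot": TCP orientation; "force": force on the tool from outside, world axes, zero at the start; "ft_torque": the same for the moment, N m; "width": opening from 0.0 (shut) to 1.0 (fully open).
Only numpy, scipy, OpenCV 4.12 (cv2) and the standard library are available. Lean on these libraries where they do the work, as an engineer would, in place of code of your own. Each camera call takes 0.05 s, during which the arm holds its last target.

## Task

The washed porcelain mullers on the left-hand sheet pan all look alike, but some working faces have worn smooth: tried on the glass slab, a good one drags hard and a worn one slides easily. Stand every good muller upright on the floor of the right-hand sheet pan, and put every worn one upright into a bay of the carrier, one to a bay, to go for regrinding; the carrier's comb lock has to be slid open for that, and at the end slid fully shut over them. Leave the white bottle and the vials where they are.

Things in the scene. Friction and masses are not known exactly. Their poses are not given: they have to be found in the camera images.
- muller_1_mid (a point): porcelain muller, one of 4 or 5 alike in no set order (None: absent). White round head 66 mm wide, 18 high; 28 mm neck; wooden handle on top, 36 mm wide at 36 to 64 mm above the working face; 70 mm tall, 0.28 kg. Stands on its flat working face, rough or worn smooth (cannot be seen). Hold it by the handle. This point: on its axis, 35 mm above the face, z up the handle
- muller_2_mid (a point): another muller, same size, same point; None: absent. When slid on the slab a rough muller drags with about 0.45 to 0.65 of the force that presses it down, a smooth one with about 0.1 to 0.15; smooth ones slide as easily on other ground
- muller_3_mid (a point): another muller of the same size and looks, rough or smooth, same point; None: absent
- muller_4_mid (a point): another muller of the same size and looks, rough or smooth, same point; None: absent
- muller_5_mid (a point): another muller of the same size and looks, rough or smooth, same point; None: absent
- muller_6_mid (a point): another muller of the same size and looks, rough or smooth, same point; None: absent
- slab_top (a point): glass ointment slab, fixed, 220 (x) x 200 (y) mm, 13 mm high; this point is the centre of its flat top. The plate for trying the mullers on
- carrier: aluminium carrier, fixed, 107 (x) x 308 (y) mm, with three bays in a row along its y, 94 mm apart, the middle one at its centre; each is 74 x 74 mm, its floor 5 mm above the worktop, for one standing muller. Walls 25 mm high in front and behind, 21 mm between the bays; rails 34 mm. Origin: centre of its underside, x away from the robot, y to the left
- bay_1 (a point): centre of the floor of the carrier's right-hand bay, seen from the robot
- bay_2 (a point): centre of the floor of the carrier's middle bay
- bay_3 (a point): centre of the floor of the carrier's left-hand bay
- comb (a joint): the carrier's comb lock, a steel comb sliding on top of its walls (26 to 30 mm up). 0 = locked: teeth over the middle of every bay, 3 mm above the heads, nothing goes in or out. 0.047 m = open: slid to the right (-y of the carrier), teeth between the bays, a centred muller passes with 4 mm to spare all round. About 4 N moves it; it stays where left. Starts within 12 mm of locked
- comb_grip (a point): centre of the comb's upright black grip in front of the carrier, 26 (x) x 14 (y) x 36 (z) mm, its top 74 mm above the worktop; pinch it from above across its 14 mm (along the carrier's y). Moves with the comb
- drain_pan: left-hand sheet pan, fixed, of the same size as the right-hand one (sheet_pan); the mullers stand on its floor at the start. Origin at the centre of its underside
- sheet_pan: right-hand steel sheet pan, fixed, 378 (x) x 225 (y) mm outside; flat floor 342 x 188 mm, 2 mm thick; rim 22 mm high; origin at the centre of its underside. Empty at the start
- pill_bottle: bystander: white bottle, 48 mm wide, 88 mm tall, loose; origin at the centre of its underside
- vial_2: bystander: amber vial, 35 mm wide, 82 mm tall, loose; origin at the centre of its underside
- vial_3: bystander: amber vial, 35 mm wide, 82 mm tall, loose; origin at the centre of its underside

How it is judged (in metres and radians):
On the way, in this order (a step that is already met when the one before it is completed fails the run):
1. the comb lock is slid open (value of joint comb above 0.042 m), for 0.2 s.
2. every worn muller stands in a bay of the carrier and every good one on the floor of the right-hand sheet pan, the comb lock still open (x of muller_1_mid in the frame of carrier between -0.012 and 0.012 m and y of muller_1_mid in the frame of carrier between -0.107 and 0.107 m and z of muller_1_mid in the frame of carrier between 0.034 and 0.043 m and angle between each of muller_1_mid, muller_4_mid, muller_5_mid, muller_2_mid, muller_3_mid, muller_6_mid's own z axis and vertical below 0.1 rad and x of muller_4_mid in the frame of carrier between -0.012 and 0.012 m and y of muller_4_mid in the frame of carrier between -0.107 and 0.107 m and z of muller_4_mid in the frame of carrier between 0.034 and 0.043 m and x of muller_5_mid in the frame of carrier between -0.012 and 0.012 m and y of muller_5_mid in the frame of carrier between -0.107 and 0.107 m and z of muller_5_mid in the frame of carrier between 0.034 and 0.043 m and x of muller_2_mid in the frame of sheet_pan between -0.165 and 0.165 m and y of muller_2_mid in the frame of sheet_pan between -0.088 and 0.088 m and z of muller_2_mid in the frame of sheet_pan between 0.031 and 0.041 m and x of muller_3_mid in the frame of sheet_pan between -0.165 and 0.165 m and y of muller_3_mid in the frame of sheet_pan between -0.088 and 0.088 m and z of muller_3_mid in the frame of sheet_pan between 0.031 and 0.041 m and x of muller_6_mid in the frame of sheet_pan between -0.165 and 0.165 m and y of muller_6_mid in the frame of sheet_pan between -0.088 and 0.088 m and z of muller_6_mid in the frame of sheet_pan between 0.031 and 0.041 m and value of joint comb above 0.03 m), for 0.2 s.
3. the comb lock is slid shut over them (value of joint comb below 0.004 m), for 0.2 s.
At the end, for the whole second after the job is handed in: Every worn (smooth) muller stands upright (within 0.1 rad) on the floor of a bay of the carrier, every good (rough) one upright on the floor of the right-hand sheet pan, all at rest, and the comb lock is shut to within 4 mm of its locked end (x of muller_1_mid in the frame of carrier between -0.012 and 0.012 m and y of muller_1_mid in the frame of carrier between -0.107 and 0.107 m and z of muller_1_mid in the frame of carrier between 0.034 and 0.043 m and angle between each of muller_1_mid, muller_4_mid, muller_5_mid, muller_2_mid, muller_3_mid, muller_6_mid's own z axis and vertical below 0.1 rad and x of muller_4_mid in the frame of carrier between -0.012 and 0.012 m and y of muller_4_mid in the frame of carrier between -0.107 and 0.107 m and z of muller_4_mid in the frame of carrier between 0.034 and 0.043 m and x of muller_5_mid in the frame of carrier between -0.012 and 0.012 m and y of muller_5_mid in the frame of carrier between -0.107 and 0.107 m and z of muller_5_mid in the frame of carrier between 0.034 and 0.043 m and x of muller_2_mid in the frame of sheet_pan between -0.165 and 0.165 m and y of muller_2_mid in the frame of sheet_pan between -0.088 and 0.088 m and z of muller_2_mid in the frame of sheet_pan between 0.031 and 0.041 m and x of muller_3_mid in the frame of sheet_pan between -0.165 and 0.165 m and y of muller_3_mid in the frame of sheet_pan between -0.088 and 0.088 m and z of muller_3_mid in the frame of sheet_pan between 0.031 and 0.041 m and x of muller_6_mid in the frame of sheet_pan between -0.165 and 0.165 m and y of muller_6_mid in the frame of sheet_pan between -0.088 and 0.088 m and z of muller_6_mid in the frame of sheet_pan between 0.031 and 0.041 m and value of joint comb below 0.004 m and linear speed of each of muller_1, muller_2, muller_3, muller_4, muller_5, muller_6 below 0.02 m/s); the robot touches nothing.
It fails at once if the bottle or a vial is shifted by more than 25 mm (distance of any of pill_bottle, vial_2, vial_3 from where it was at the start of the episode above 0.025 m).
Of muller_1, muller_2, muller_3, muller_4, muller_5, muller_6 only 4 to 5 are there at a start; the rules pass over those that are not, and their reading is None.
At some moment in a run one of muller_1, muller_2, muller_3, muller_4, muller_5, muller_6 may be knocked a few centimetres aside while the robot is not near it.
It also fails if it takes over 210 s, if anything falls off the work surface, if the arm or the gripper's body presses on something with over 40 N, if the wrist force passes 120 N, or if a joint passes its speed limit or range.

## Working session

There is one attempt and no reset: what is moved stays moved. The work goes in short steps, Python scripts to look and compute and a tool call to move; the robot and the scene stay as the last step left them, time stands still between calls to the robot, and variables do not carry over. Pictures are saved under pics/ and viewed, and the job is handed in when it is done.

Besides the shell and the picture viewer there is one more tool, called in YAML: its name, and indented under it one key for each argument. servo_tool: Moves the arm, as the interface text tells. Shifts and turns lie within -1 to 1; 1 stands for 25 mm of shift or 4 degrees of turn. Its arguments: {"type":"object","properties":{"moves":{"type":"array"},"force":{"type":"number"}},"required":["moves"]}

```bash
ls; mkdir -p pics; cat > h.py <<'E'
import numpy as np, cv2
from workcell import env
def shot(n,f):
    im=env.capture(n); cv2.imwrite('pics/'+f,im[:,:,::-1]); return im
def ray(n,px,P=None):
    P=P or env.camera_params(n); K=np.array(P['K']);T=np.array(P['T'])
    d=T[:3,:3]@np.linalg.solve(K,[px[0],px[1],1]); return T[:3,3],d/np.linalg.norm(d)
def atz(n,px,z,P=None):
    o,d=ray(n,px,P); return o+d*(z-o[2])/d[2]
def proj(n,p,P=None):
    P=P or env.camera_params(n);K=np.array(P['K']);T=np.linalg.inv(np.array(P['T']))
    c=K@(T[:3,:3]@np.array(p,float)+T[:3,3]);return c[:2]/c[2]
def tri(rays):
    A=np.zeros((3,3));b=np.zeros(3)
    for o,d in rays:
        M=np.eye(3)-np.outer(d,d);A+=M;b+=M@o
    p=np.linalg.solve(A,b)
    return p,[round(float(np.linalg.norm((np.eye(3)-np.outer(d,d))@(p-o))),1) for o,d in rays]
E
python3 - <<'E'
from h import *
np.set_printoptions(precision=3,suppress=True)
s=env.get_state();print(s)
for n in ['scene','side','wrist']:
    shot(n,n+'0.png')
    P=env.camera_params(n);print(n,np.array(P['T'])[:3,3],np.array(P['T'])[:3,2],P['K'][0])
    for t in ['muller_1_mid','slab_top','carrier','bay_1','bay_2','bay_3','comb_grip','drain_pan','sheet_pan','pill_bottle','vial_2']:
        print(n,t,[(np.round(r['pixel'],1).tolist(),round(r['conf'],2)) for r in env.tip_of(t,n)])
E
```

```text
pics
{'time': 0.0, 'joints': array([ 1.237,  0.314, -0.048,  1.21 , -0.   ,  1.571]), 'qvel': array([-0.   , -0.   , -0.001,  0.001,  0.   , -0.   ]), 'effort': array([  0.   , -53.959,  33.975,   0.019,   0.   ,  -0.   ]), 'tool_pos': array([196.393, 566.347, 224.348]), 'tcp_rot': array([-1.557,  0.262, -0.262]), 'force': array([-0.198, -0.674,  0.143]), 'ft_torque': array([-0.024,  0.   ,  0.027]), 'width': 1.0039776961595221}
scene [ 159.947 -526.531  897.703] [ 0.347  0.508 -0.788] [373.061   0.    325.948]
scene muller_1_mid [([304.3, 142.2], 0.65)]
scene slab_top [([308.4, 222.9], 0.86)]
scene carrier [([361.6, 202.6], 0.85)]
scene bay_1 [([359.3, 201.4], 0.62), ([269.6, 154.8], 0.56), ([347.3, 179.7], 0.55)]
scene bay_2 [([359.3, 201.4], 0.62), ([269.6, 154.8], 0.56), ([347.3, 179.7], 0.55)]
scene bay_3 [([359.3, 201.4], 0.62), ([269.6, 154.8], 0.56), ([347.3, 179.7], 0.55)]
scene comb_grip [([337.0, 193.0], 0.76)]
scene drain_pan [([269.3, 150.8], 0.91)]
scene sheet_pan [([389.1, 323.0], 0.64)]
scene pill_bottle [([342.9, 148.5], 0.66)]
scene vial_2 [([365.7, 257.8], 0.81), (
[... 254 characters left out ...]
 0.96), ([298.2, 204.0], 0.87), ([315.4, 185.5], 0.73)]
side bay_2 [([282.7, 212.4], 0.96), ([298.2, 204.0], 0.87), ([315.4, 185.5], 0.73)]
side bay_3 [([282.7, 212.4], 0.96), ([298.2, 204.0], 0.87), ([315.4, 185.5], 0.73)]
side comb_grip [([308.7, 197.3], 0.91)]
side drain_pan [([282.0, 277.9], 0.8)]
side sheet_pan []
side pill_bottle [([238.4, 229.5], 0.61), ([310.0, 196.4], 0.43)]
side vial_2 [([230.3, 240.8], 0.82)]
wrist [127.374 591.253 374.083] [ 0.272 -0.095 -0.958] [337.431   0.    318.051]
wrist muller_1_mid []
wrist slab_top []
wrist carrier []
wrist bay_1 []
wrist bay_2 []
wrist bay_3 []
wrist comb_grip []
wrist drain_pan []
wrist sheet_pan []
wrist pill_bottle []
wrist vial_2 []
```

View pics/scene0.png

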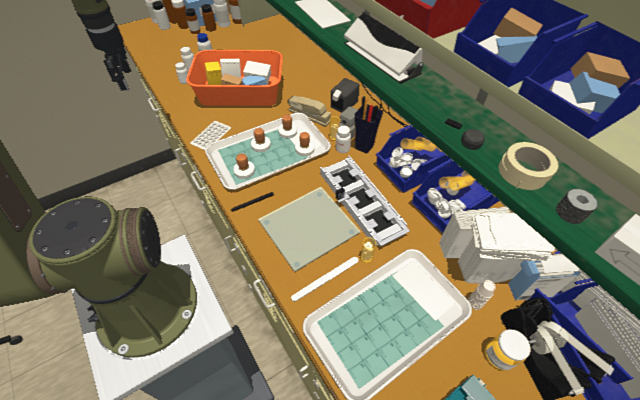

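View pics/side0.png

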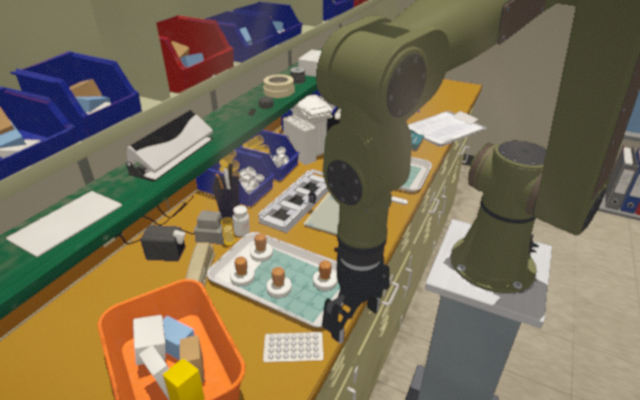

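View pics/wrist0.png

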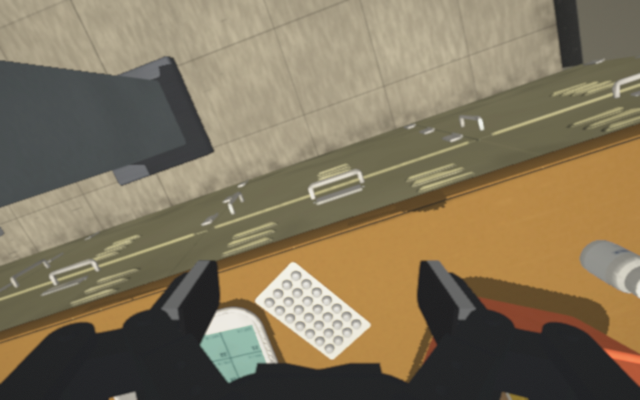

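```bash
python3 - <<'E'
from h import *
np.set_printoptions(precision=1,suppress=True)
from scipy.spatial.transform import Rotation as R
s=env.get_state();print(R.from_rotvec(s['tcp_rot']).as_matrix().round(3))
def T(a,b): 
    p,e=tri([ray('scene',a),ray('side',b)]);return p,e
print('slab',T([308.4,222.9],[351.2,210.6]))
print('carrier',T([361.6,202.6],[299.1,199.6]))
print('grip',T([337,193],[308.7,197.3]))
print('drain',T([269.3,150.8],[282,277.9]))
for z,px in [(5,[359.3,201.4]),(5,[347.3,179.7]),(2,[269.6,154.8]),(0,[361.6,202.6]),(56,[337,193]),(13,[308.4,222.9]),(2,[389.1,323])]: print('sc',z,px,atz('scene',px,z))
for z,px in [(5,[282.7,212.4]),(5,[298.2,204.0]),(5,[315.4,185.5]),(56,[308.7,197.3])]: print('si',z,px,atz('side',px,z))
for n in ['scene','side']:
    im=cv2.imread(f'pics/{n}0.png')
    for t,z in [('muller_1_mid',45),('pill_bottle',44),('vial_2',41),('comb_grip',40)]:
        for r in env.regions_of(t,n): 
            m=r['mask']; print(n,t,np.round(r['pixel'],1),round(r['conf'],2),m.sum(),atz(n,r['pixel'],z))
    hsv=cv2.cvtColor(im,cv2.COLOR_BGR2HSV)
    m=((hsv[...,0]>3)&(hsv[...,0]<14)&(hsv[...,1]>110)&(hsv[...,2]>60)&(hsv[...,2]<190)).astype(np.uint8)
    nn,l,st,c=cv2.connectedComponentsWithStats(m)
    for i in range(1,nn):
        if 60<st[i,4]<500: print(n,c[i],st[i],atz(n,c[i],50))
    x=(200,90,240,240) if n=='scene' else (190,130,250,210)
    cv2.imwrite(f'pics/{n}0z.png',cv2.resize(im[x[1]:x[1]+x[3],x[0]:x[0]+x[2]],None,fx=2.5,fy=2.5,interpolation=cv2.INTER_CUBIC))
E
```

```text
[[ 0.9 -0.   0.3]
 [-0.3  0.   0.9]
 [-0.  -1.   0. ]]
slab (array([448.4, -15.4,  27.7]), [3.8, 3.8])
carrier (array([637.6, -22.2,   3.1]), [2.8, 2.8])
grip (array([575.4,  17.4,  53.8]), [6.6, 6.6])
drain (array([504. , 322.4,   0.6]), [0.4, 0.4])
sc 5 [359.3, 201.4] [630.3 -16.9   5. ]
sc 5 [347.3, 179.7] [649.5  73.2   5. ]
sc 2 [269.6, 154.8] [495.1 303.8   2. ]
sc 0 [361.6, 202.6] [636.1 -21.5   0. ]
sc 56 [337, 193] [567.1  13.4  56. ]
sc 13 [308.4, 222.9] [457.4  -5.7  13. ]
sc 2 [389.1, 323] [ 473. -353.    2.]
si 5 [282.7, 212.4] [652.5  67.    5. ]
si 5 [298.2, 204.0] [629.9   2.7   5. ]
si 5 [315.4, 185.5] [ 630.  -124.8    5. ]
si 56 [308.7, 197.3] [581.8  16.8  56. ]
scene muller_1_mid [306.5 147.1] 0.75 350 [596.1 231.1  45. ]
scene pill_bottle [301.9 148.5] 0.73 349 [580.7 234.4  44. ]
scene pill_bottle [346.8 136. ] 0.53 346 [737.6 205.2  44. ]
scene vial_2 [332.  127.8] 0.67 206 [720.3 268.1  41. ]
scene vial_2 [368.3 251.8] 0.62 296 [ 532.5 -184.5   41. ]
scene comb_grip [366.8 196.2] 0.71 795 [641.9 -33.2  40. ]
scene comb_grip [386.3 324.3] 0.22 14327 [ 452.3 -3
[... 603 characters left out ...]
] 0.36 553 [482.8 383.9  45. ]
side pill_bottle [240.2 221. ] 0.81 444 [717.6 207.5  44. ]
side vial_2 [228.2 231.6] 0.54 277 [722.2 262.8  41. ]
side comb_grip [300.2 196.9] 0.92 506 [619.    6.9  40. ]
side [171.7  74.2] [160  40  37  53 100] [1803.4 -701.7   50. ]
side [179.1  46.9] [171  40  19  19  71] [ 2117.4 -1118.9    50. ]
side [324.7 271.7] [320 266  11  11  68] [388.4 294.4  50. ]
side [124.3 327.3] [112 305  29  43 475] [719.6 660.7  50. ]
side [125.  380.4] [116 352  18  48 255] [614.9 758.   50. ]
side [142.8 370.7] [138 364  13  14 112] [599.  725.3  50. ]
side [155.5 391.7] [145 381  24  19 252] [541.6 749.2  50. ]
side [230.6 394.4] [214 383  26  17 189] [404.4 687.1  50. ]
```

View pics/scene0z.png

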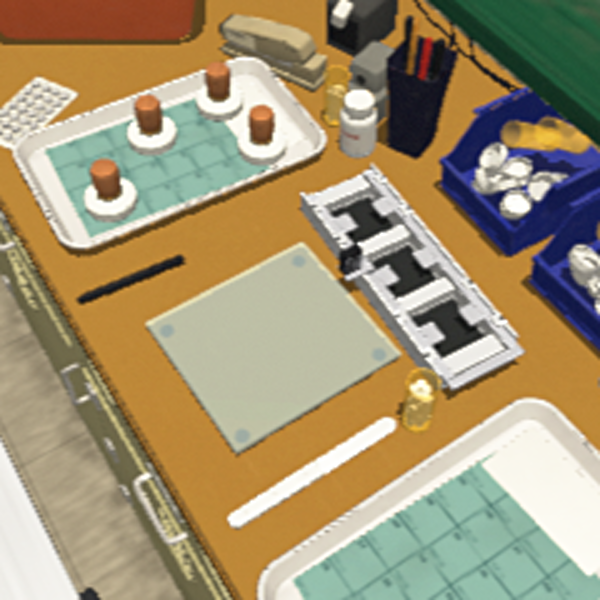

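View pics/side0z.png

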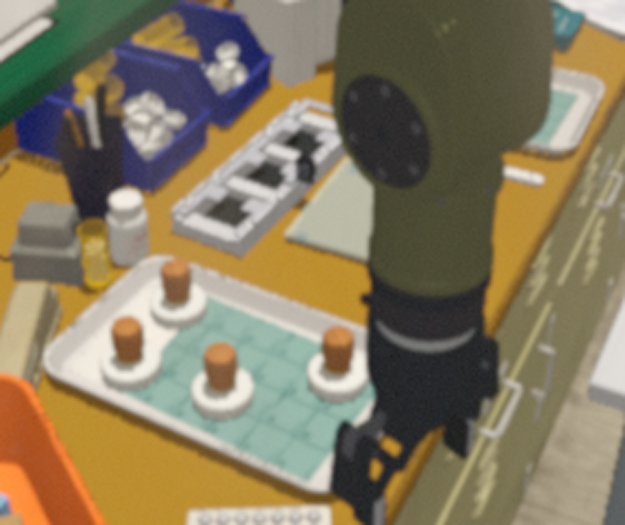

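servo_tool:
  moves:
    - [1, 1, -0.12, -0.58, 0, 0, 0]
    - [1, 1, -0.12, -0.58, 0, 0, 0]
    - [1, 1, -0.12, -0.58, 0, 0, 0]
    - [1, 1, -0.12, -0.58, 0, 0, 0]
    - [1, 1, -0.12, -0.58, 0, 0, 0]
    - [1, 1, -0.12, -0.58, 0, 0, 0]
    - [1, 1, -0.12, -0.58, 0, 0, 0]
    - [1, 1, -0.12, -0.58, 0, -0.96, 0]
    - [1, 1, -0.12, -0.58, 0, -0.96, 0]
    - [1, 1, -0.12, -0.58, 0, -0.96, 0]
    - [1, 1, -0.12, -0.58, 0, -0.96, 0]
    - [1, 1, -0.12, -0.58, 0, -0.96, 0]

```text
time: 3.7
tool_pos: [437.0, 317.5, 261.5]
tcp_rot: [-1.571, -0.003, 0.003]
force: [0.1, 0.7, -0.7]
width: 1.004
```

```bash
cat >> h.py <<'E'
from scipy.spatial.transform import Rotation as R
def go(p,yaw=None):
    s=env.get_state();M=R.from_rotvec(s['tcp_rot']).as_matrix()
    d=np.array(p)-s['tool_pos'];print('t',round(s['time'],2),'tcp',s['tool_pos'].round(1),'yaw',round(np.degrees(np.arctan2(M[1,0],M[0,0])),2),'down',M[:,1].round(3),'units',(M.T@d/25).round(2),end=' ')
    if yaw is not None: print('turn y',round(-(yaw-np.degrees(np.arctan2(M[1,0],M[0,0])))/4,2),end='')
    print()
def look(f,names=(),zs=()):
    P=env.camera_params('wrist');shot('wrist',f);np.set_printoptions(precision=1,suppress=True)
    for t,z in names:
        print(t,[(np.round(r['pixel'],1).tolist(),round(r['conf'],2),atz('wrist',r['pixel'],z,P).round(1).tolist()) for r in env.tip_of(t,'wrist')])
    return P
E
python3 - <<'E'
from h import *
go([430,300,260],0)
look('w1.png',[('muller_1_mid',37)])
E
```

```text
t 3.7 tcp [437.  317.5 261.5] yaw 0.2 down [ 0.  0. -1.] units [-0.28  0.06 -0.7 ] turn y 0.05
muller_1_mid [([275.2, 303.6], 0.61, [609.9, 263.7, 37.0])]
```

View pics/w1.png

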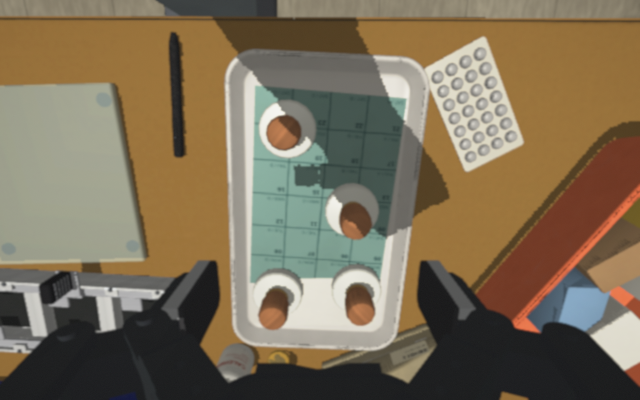

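servo_tool:
  moves:
    - [1, 0.33, 0, -1, 0, 0, 0]
    - [1, 0.33, 0, -1, 0, 0, 0]
    - [1, 0.33, 0, -1, 0, 0, 0]
    - [1, 0.33, 0, -1, 0, 0, 0]
    - [1, 0.33, 0, -1, 0, 0, 0]
    - [1, 0.33, 0, -1, 0, 0, 0]
    - [1, 0.33, 0, -1, 0, 0, 0]
    - [1, 0.33, 0, -1, 0, 0, 0]
    - [1, 0.33, 0, -1, 0, 0, 0]
    - [1, 0.33, 0, -1, 0, 0, 0]
    - [1, 0.33, 0, -1, 0, 0, 0]
    - [1, 0.33, 0, -1, 0, 0, 0]

```text
time: 5.3
tool_pos: [535.6, 18.2, 261.2]
tcp_rot: [-1.57, -0.001, 0.001]
force: [0.5, -0.2, 0.7]
width: 1.0
```

```bash
python3 - <<'E'
from h import *
go([430,300,260],0)
look('w2.png',[('bay_1',5),('carrier',0),('comb_grip',56),('slab_top',13)])
E
```

```text
t 5.3 tcp [535.6  18.2 261.2] yaw 0.06 down [-0.  0. -1.] units [-4.21  0.05 11.28] turn y 0.02
bay_1 [([223.1, 240.3], 0.88, [635.0, -104.7, 5.0]), ([367.1, 247.3], 0.77, [644.8, 82.4, 5.0]), ([292.3, 239.7], 0.56, [634.1, -15.0, 5.0])]
carrier [([294.1, 244.3], 0.82, [642.8, -13.2, 0.0])]
comb_grip [([309.8, 208.1], 0.87, [575.0, 9.3, 56.0]), ([157.0, 161.2], 0.39, [523.0, -151.8, 56.0])]
slab_top [([292.9, 96.1], 0.73, [456.7, -9.8, 13.0]), ([633.6, 133.2], 0.58, [497.6, 383.4, 13.0])]
```

View pics/w2.png

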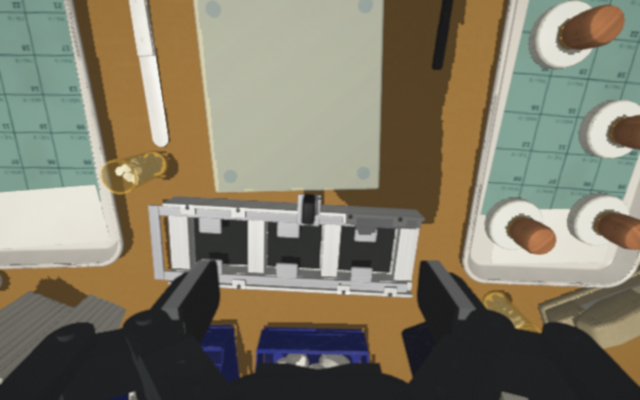

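servo_tool:
  moves:
    - [1, 0.25, 0.87, -0.06, 0, 0.35, 0]
    - [1, 0.25, 0.87, -0.06, 0, 0.35, 0]
    - [1, 0.25, 0.87, -0.06, 0, 0, 0]
    - [1, 0.25, 0.87, -0.06, 0, 0, 0]
    - [1, 0.25, 0.87, -0.06, 0, 0, 0]
    - [1, 0.25, 0.87, -0.06, 0, 0, 0]

```text
time: 6.3
tool_pos: [572.7, 9.4, 130.1]
tcp_rot: [-1.57, 0.036, -0.036]
force: [0.4, -0.7, -0.1]
width: 1.001
```

```bash
python3 - <<'E'
from h import *
go([575,9,60],-2.8)
look('w3.png',[('bay_1',5),('comb_grip',56)])
E
```

```text
t 6.3 tcp [572.7   9.4 130.1] yaw -2.65 down [ 0.  0. -1.] units [ 0.09  2.8  -0.01] turn y 0.04
bay_1 [([293.7, 260.8], 0.64, [634.9, -15.2, 5.0]), ([403.4, 263.2], 0.64, [641.9, 82.9, 5.0]), ([189.9, 262.8], 0.58, [632.5, -108.2, 5.0])]
comb_grip [([317.8, 215.1], 0.82, [575.5, 9.3, 56.0]), ([87.6, 154.7], 0.49, [526.2, -140.9, 56.0])]
```

View pics/w3.png

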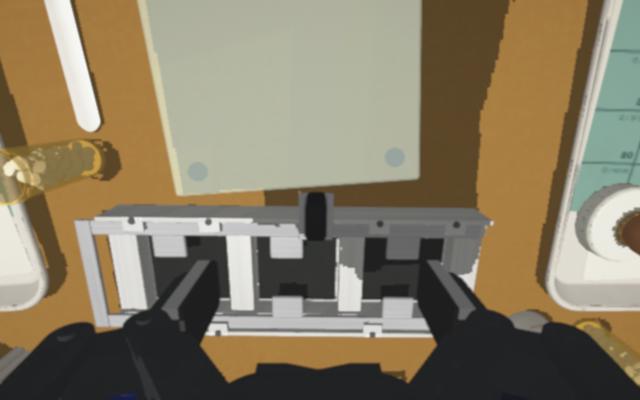

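servo_tool:
  force: 40
  moves:
    - [1, 0.03, 0.95, 0, 0, 0, 0]
    - [1, 0.03, 0.95, 0, 0, 0, 0]
    - [1, 0.03, 0.95, 0, 0, 0, 0]
    - [-1, 0, 0, 0, 0, 0, 0]
    - [-1, 0, 0, 0, 0, 0, 0]
    - [-1, 0, 0, 0, 0, 0, 0]
    - [-1, 0, 0, 0, 0, 0, 0]
    - [-1, 0, 0, 0, 0, 0, 0]

```text
time: 7.45
tool_pos: [575.9, 7.8, 60.7]
tcp_rot: [-1.571, 0.036, -0.039]
force: [-1.3, -0.6, 5.9]
width: 0.152
```

servo_tool:
  moves:
    - [-1, 0, 0, -0.5, 0, 0, 0]
    - [-1, 0, 0, -0.5, 0, 0, 0]
    - [-1, 0, 0, -0.4, 0, 0, 0]
    - [-1, 0, 0, 0, 0, 0, 0]

```text
time: 7.95
tool_pos: [573.8, -27.1, 60.6]
tcp_rot: [-1.57, 0.037, -0.039]
force: [-2.8, 1.2, 7.4]
width: 0.151
```

servo_tool:
  moves:
    - [-1, 0, 0, -0.12, 0, 0, 0]
    - [-1, 0, 0, -0.12, 0, 0, 0]
    - [-1, 0, 0, 0, 0, 0, 0]

```text
time: 8.32
tool_pos: [573.5, -32.2, 60.6]
tcp_rot: [-1.568, 0.037, -0.038]
force: [-2.7, 3.4, 7.9]
width: 0.144
```

servo_tool:
  moves:
    - [-1, 0, 0, -0.15, 0, 0, 0]
    - [-1, 0, 0, 0, 0, 0, 0]

```text
time: 8.57
tool_pos: [573.5, -32.9, 60.6]
tcp_rot: [-1.562, 0.035, -0.037]
force: [-0.9, 13.3, 7.4]
width: 0.149
```

servo_tool:
  moves:
    - [-1, 0, 0, -0.12, 0, 0, 0]
    - [-1, 0, 0, 0, 0, 0, 0]

```text
time: 8.82
tool_pos: [573.5, -33.0, 60.7]
tcp_rot: [-1.556, 0.034, -0.036]
force: [-1.2, 20.6, 8.4]
width: 0.146
```

servo_tool:
  moves:
    - [-1, 0, 0, 0.22, 0, 0, 0]
    - [1, 0, 0, 0, 0, 0, 0]
    - [1, 0, 0, 0, 0, 0, 0]
    - [1, 0, 0, 0, 0, 0, 0]
    - [1, 0, -1, 0, 0, 0, 0]
    - [1, 0, -1, 0, 0, 0, 0]
    - [1, 0, -1, 0, 0, 0, 0]
    - [1, 0, -1, 0, 0, 0, 0]
    - [1, 0, -1, 0, 0, 0, 0]
    - [1, 0.6, -0.5, 0.6, 0, 0, 0]
    - [1, 0, 0, 0, 0, 0, 0]

```text
time: 10.2
tool_pos: [590.2, -19.8, 197.9]
tcp_rot: [-1.57, 0.035, -0.039]
force: [-0.0, 0.7, 0.2]
width: 1.003
```

```bash
python3 - <<'E'
from h import *
go([575,9,60],-2.8)
look('w4.png',[('bay_1',5),('comb_grip',56),('carrier',0)])
print(np.array(env.camera_params('wrist')['T']).round(3).tolist())
E
```

```text
t 10.2 tcp [590.2 -19.8 197.9] yaw -2.69 down [ 0.002  0.    -1.   ] units [-0.68  5.51  1.12] turn y 0.03
bay_1 [([238.1, 216.5], 0.85, [631.5, -107.4, 5.0]), ([323.5, 216.6], 0.71, [636.0, -16.0, 5.0]), ([417.5, 218.9], 0.61, [643.4, 84.7, 5.0])]
comb_grip [([303.0, 167.7], 0.63, [572.2, -31.9, 56.0])]
carrier [([326.4, 216.9], 0.81, [638.2, -12.9, 0.0])]
[[0.049, 0.957, 0.285, 514.878], [0.999, -0.047, -0.015, -16.47], [-0.001, 0.286, -0.958, 344.966], [0.0, 0.0, 0.0, 1.0]]
```

View pics/w4.png

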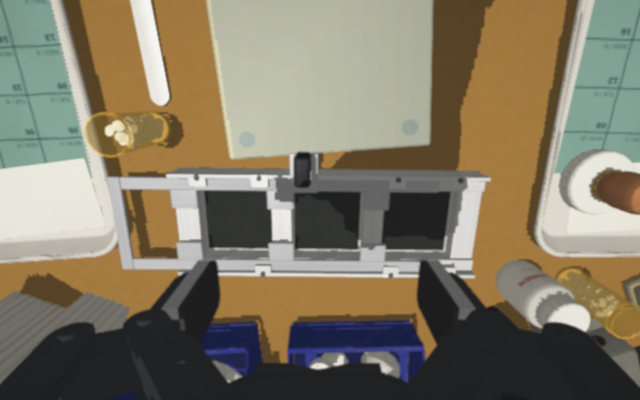

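```bash
python3 - <<'E'
import cv2
im=cv2.imread('pics/w4.png');cv2.imwrite('pics/w4z.png',cv2.resize(im[140:290,170:500],None,fx=2.4,fy=2.4,interpolation=cv2.INTER_CUBIC))
E
```

```text
(no output)
```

View pics/w4z.png

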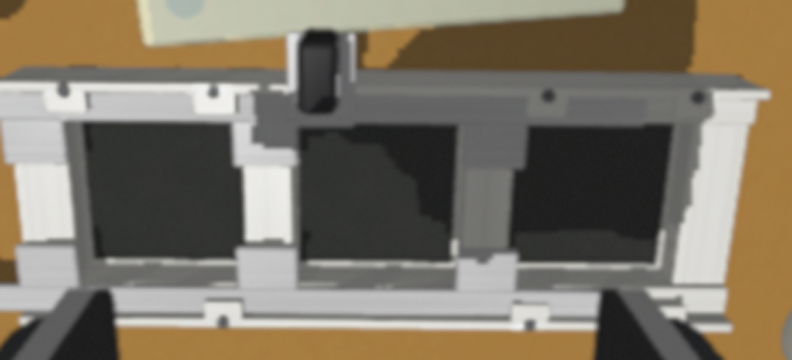

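```bash
python3 - <<'E'
import numpy as np
from h import *
T=np.array([[0.049, 0.957, 0.285, 514.878], [0.999, -0.047, -0.015, -16.47], [-0.001, 0.286, -0.958, 344.966], [0.0, 0.0, 0.0, 1.0]])
P=env.camera_params('wrist');P['T']=T
f=lambda u,v,z:atz('wrist',[170+u/2.4,140+v/2.4],z,P).round(1)
print('bay1 -y back',f(95,259,5),'bay2 back',f(300,263,5),f(455,263,5),'bay3 +y back',f(660,265,5))
print('outer top rail back', f(0,326,25),f(730,326,25),f(730,326,34))
print('front +y corner',f(770,95,34),f(770,95,25), 'grip',f(319,72,74),f(319,108,74))
print('vial/bottle')
E
```

```text
bay1 -y back [ 662.  -143.1    5. ] bay2 back [668.5 -49.7   5. ] [671.9  21.1   5. ] bay3 +y back [677.5 114.7   5. ]
outer top rail back [ 683.2 -182.1   25. ] [698.8 139.5  25. ] [693.6 135.1  34. ]
front +y corner [592.7 142.4  34. ] [595. 147.  25.] grip [567.2 -31.7  74. ] [579.7 -32.4  74. ]
vial/bottle
```

servo_tool:
  moves:
    - [1, -0.45, -0.11, 1, 0, 0, 0]
    - [1, -0.45, -0.11, 1, 0, 0, 0]
    - [1, -0.45, -0.11, 1, 0, 0, 0]
    - [1, -0.45, -0.11, 1, 0, 0, 0]
    - [1, -0.45, -0.11, 1, 0, 0, 0]
    - [1, -0.45, -0.11, 1, 0, 0, 0]
    - [1, -0.45, -0.11, 1, 0, 0, 0]
    - [1, -0.45, -0.11, 1, 0, 0, 0]
    - [1, -0.45, -0.11, 1, 0, 0, 0]
    - [1, -0.45, -0.11, 1, 0, 0, 0]
    - [1, -0.45, -0.11, 1, 0, 0, 0]
    - [1, -0.45, -0.11, 1, 0, 0, 0]

```text
time: 11.9
tool_pos: [467.3, 286.1, 229.3]
tcp_rot: [-1.571, 0.039, -0.037]
force: [0.3, -0.2, -0.2]
width: 1.0
```

```bash
cat >> h.py <<'E'
def handles(f):
    """handle centres: fit disk on top z=72 -> use mask + base ring; returns list"""
    P=env.camera_params('wrist');im=shot('wrist',f);hsv=cv2.cvtColor(im,cv2.COLOR_RGB2HSV)
    m=((hsv[...,0]>3)&(hsv[...,0]<13)&(hsv[...,1]>100)&(hsv[...,2]>50)&(hsv[...,2]<215)).astype(np.uint8)
    m=cv2.morphologyEx(m,cv2.MORPH_OPEN,np.ones((3,3)))
    n,l,st,c=cv2.connectedComponentsWithStats(m);o=[]
    C=np.array(P['T'])[:3,3]
    for i in range(1,n):
        if not(350<st[i,4]<3000): continue
        ys,xs=np.where(l==i)
        # model: silhouette of a cylinder r=18, z 38..66 (+dome to 72) -> least squares on centroid
        g=atz('wrist',c[i],52,P)[:2]
        for _ in range(8):
            pts=[proj('wrist',[g[0]+18*np.cos(a),g[1]+18*np.sin(a),z],P) for a in np.linspace(0,6.28,24) for z in (38,66)]+[proj('wrist',[g[0]+12*np.cos(a),g[1]+12*np.sin(a),72],P) for a in np.linspace(0,6.28,16)]
            h=cv2.convexHull(np.array(pts,np.float32));M=cv2.moments(h);q=np.array([M['m10']/M['m00'],M['m01']/M['m00']])
            g=g+(atz('wrist',c[i]-q+proj('wrist',[*g,52],P),52,P)[:2]-g)
        print(c[i].round(1),st[i,4],'model area',M['m00'],'xy',g.round(1)); o.append(g)
    return o
E
python3 - <<'E'
from h import *
np.set_printoptions(precision=1,suppress=True)
go([470,310,60],0)
handles('w5.png')
E
```

```text
t 11.9 tcp [467.3 286.1 229.3] yaw -2.75 down [-0. -0. -1.] units [0.1 6.8 1. ] turn y -0.69
[401.3 303.3] 588 model area 1229.8245920562185 xy [611.6 370.8]
[303.8 312.8] 531 model area 1179.7798833097331 xy [618.5 262.7]
[624.  358.7] 926 model area 1503.0104284537956 xy [698.  630.9]
```

View pics/w5.png

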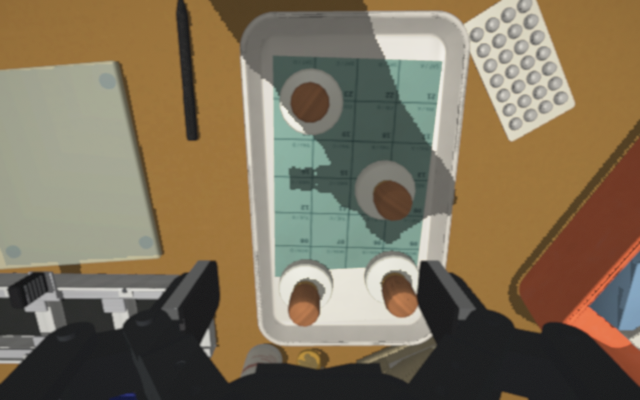

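```bash
python3 - <<'E'
import re
s=open('h.py').read()
s=s.replace("m=((hsv[...,0]>3)&(hsv[...,0]<13)&(hsv[...,1]>100)&(hsv[...,2]>50)&(hsv[...,2]<215)).astype(np.uint8)","m=(((hsv[...,0]<12)|(hsv[...,0]>176))&(hsv[...,1]>85)&(hsv[...,2]>35)&(hsv[...,2]<215)).astype(np.uint8)")
open('h.py','w').write(s)
from h import *
np.set_printoptions(precision=1,suppress=True)
im=cv2.imread('pics/w5.png');hsv=cv2.cvtColor(im,cv2.COLOR_BGR2HSV)
for p in [(310,102),(393,201),(305,315),(305,295),(403,306),(395,285)]: print(p,hsv[p[1],p[0]])
for p in [(310,102),(393,201),(304,316),(403,306)]: print(p,atz('wrist',p,71))
for p in [(312,101),(385,190),(306,287),(392,283)]: print('head',p,atz('wrist',p,15))
handles('w6.png')
E
```

```text
(310, 102) [ 12 131  99]
(393, 201) [ 12 132  95]
(305, 315) [ 12 143 180]
(305, 295) [ 12 134  93]
(403, 306) [ 12 144 184]
(395, 285) [ 12 133  96]
(310, 102) [393.2 285.7  71. ]
(393, 201) [486.9 359.6  71. ]
(304, 316) [609.5 267.7  71. ]
(403, 306) [602.3 372.   71. ]
head (312, 101) [392.3 286.6  15. ]
head (385, 190) [490.8 362.8  15. ]
head (306, 287) [608.1 268.   15. ]
head (392, 283) [607.6 372.4  15. ]
[625.2 360.6] 815 model area 1490.8444788856432 xy [700.1 637.9]
```

servo_tool:
  moves:
    - [1, -0.74, 0.8, -0.14, 0, 0, 0]
    - [1, -0.74, 0.8, -0.14, 0, 0, 0]
    - [1, -0.74, 0.8, -0.14, 0, 0, 0]
    - [1, -0.74, 0.8, 0.14, 0, 0, 0]

```text
time: 12.5
tool_pos: [393.2, 280.9, 148.8]
tcp_rot: [-1.572, 0.039, -0.038]
force: [1.0, 0.4, 0.3]
width: 1.001
```

```bash
sed -i 's/m=(((hsv\[...,0\]<12)|(hsv\[...,0\]>176))&(hsv\[...,1\]>85)/m=((hsv[...,0]>8)\&(hsv[...,0]<14)\&(hsv[...,1]>105)/' h.py; python3 - <<'E'
from h import *
np.set_printoptions(precision=1,suppress=True)
go([393,286,47])
for g in handles('w7.png'): go([*g,47])
E
```

```text
t 12.5 tcp [393.2 280.9 148.8] yaw -2.81 down [-0. -0. -1.] units [-0.   4.1  0.2] 
[319.5 204. ] 1800 model area 2189.2426226888783 xy [393.7 282. ]
[411.1 312.6] 1279 model area 2171.403930755332 xy [492.8 353.7]
t 12.55 tcp [389.7 280.2 146.2] yaw -2.74 down [-0. -0. -1.] units [0.2 4.  0.1] 
t 12.55 tcp [389.7 280.2 146.2] yaw -2.74 down [-0. -0. -1.] units [4.  3.9 3.1]
```

View pics/w7.png

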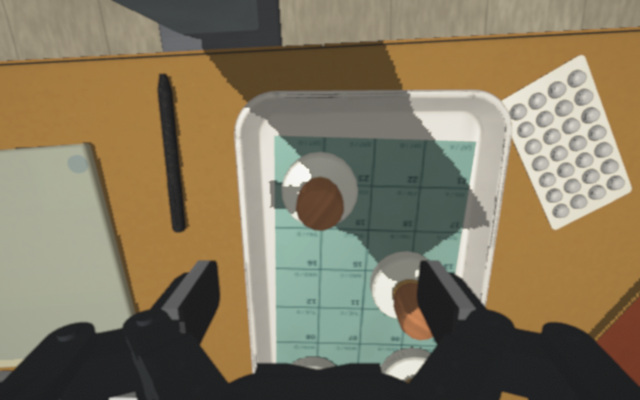

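servo_tool:
  moves:
    - [1, 0.15, 0.9, 0.08, 0, 0, 0]
    - [1, 0, 0.9, 0, 0, 0, 0]
    - [1, 0, 0, 0, 0, 0, 0]

```text
time: 12.92
tool_pos: [396.9, 282.7, 103.6]
tcp_rot: [-1.573, 0.04, -0.036]
force: [0.4, 0.8, 0.5]
width: 1.003
```

```bash
python3 - <<'E'
from h import *
np.set_printoptions(precision=1,suppress=True)
for g in handles('w8.png'): go([*g,47])
E
```

```text
[316.7 219.9] 2763 model area 3286.513722614851 xy [393.7 282.1]
[419.1 339.2] 1137 model area 3225.2985246293247 xy [485.9 348.8]
t 12.97 tcp [397.6 283.4 104.7] yaw -2.77 down [-0. -0. -1.] units [-0.1  2.3 -0.1] 
t 12.97 tcp [397.6 283.4 104.7] yaw -2.77 down [-0. -0. -1.] units [3.4 2.3 2.8]
```

View pics/w8.png

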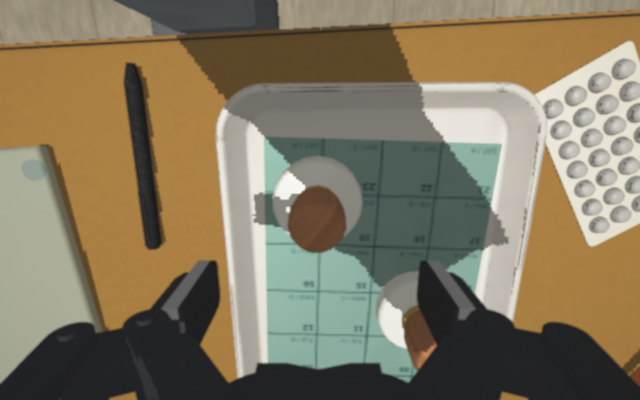

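servo_tool:
  force: 50
  moves:
    - [1, -0.15, 0.8, -0.05, 0, 0, 0]
    - [1, 0, 0.8, 0, 0, 0, 0]
    - [1, 0, 0.7, 0, 0, 0, 0]
    - [1, 0, 0, 0, 0, 0, 0]
    - [-1, 0, 0, 0, 0, 0, 0]
    - [-1, 0, 0, 0, 0, 0, 0]
    - [-1, 0, 0, 0, 0, 0, 0]
    - [-1, 0, 0, 0, 0, 0, 0]

```text
time: 13.98
tool_pos: [394.7, 283.8, 48.5]
tcp_rot: [-1.569, 0.036, -0.039]
force: [-0.8, -0.6, 4.9]
width: 0.395
```

servo_tool:
  moves:
    - [-1, 0, -1, 0, 0, 0, 0]
    - [-1, 0, -1, 0, 0, 0, 0]
    - [-1, 0.3, -0.4, -0.9, 0, 0, 0]
    - [-1, 0.3, 0, -0.95, 0, 0, 0]
    - [-1, 0.3, 0, -0.95, 0, 0, 0]
    - [-1, 0.3, 0, -0.95, 0, 0, 0]
    - [-1, 0.3, 0, -0.95, 0, 0, 0]
    - [-1, 0.3, 0, -0.95, 0, 0, 0]
    - [-1, 0.3, 0.4, -0.95, 0, 0, 0]
    - [-1, 0.3, 0.8, -0.9, 0, 0, 0]
    - [-1, 0.3, 0.4, -0.9, 0, 0, 0]
    - [-1, 0, 0, 0, 0, 0, 0]

```text
time: 15.48
tool_pos: [450.6, 69.2, 66.6]
tcp_rot: [-1.571, 0.041, -0.038]
force: [-0.1, 0.0, -2.2]
width: 0.401
```

```bash
python3 - <<'E'
from h import *
np.set_printoptions(precision=1,suppress=True)
go([450,40,60]);s=env.get_state();print(s['force'],s['ft_torque'])
look('w9.png')
E
```

```text
t 15.47 tcp [450.6  69.2  66.6] yaw -2.86 down [-0. -0. -1.] units [ 0.   0.3 -1.2] 
[-0.1  0.  -2.2] [ 0.  -0.1  0. ]
```

View pics/w9.png

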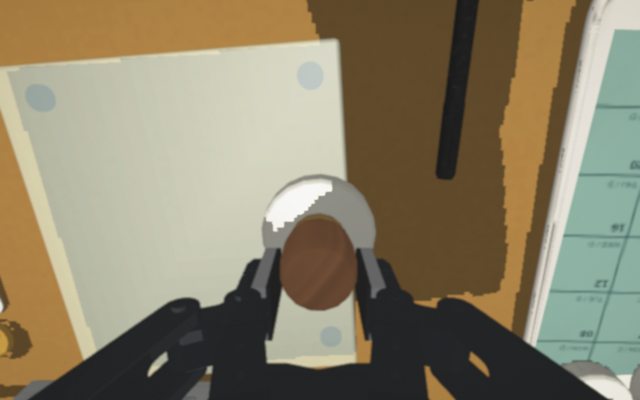

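servo_tool:
  moves:
    - [-1, 0, 0, -0.8, 0, 0, 0]
    - [-1, 0, 0, -0.8, 0, 0, 0]
    - [-1, 0, 0.15, 0, 0, 0, 0]
    - [-1, 0, 0.15, 0, 0, 0, 0]
    - [-1, 0, 0, 0, 0, 0, 0]

```text
time: 16.15
tool_pos: [449.7, 31.3, 60.0]
tcp_rot: [-1.57, 0.036, -0.037]
force: [-0.2, 0.3, -2.8]
width: 0.395
```

servo_tool:
  moves:
    - [-1, 0, 0.1, 0, 0, 0, 0]
    - [-1, 0, 0, 0, 0, 0, 0]

```text
time: 16.4
tool_pos: [451.1, 31.2, 59.8]
tcp_rot: [-1.57, 0.034, -0.039]
force: [-6.2, 0.2, 20.9]
width: 0.403
```

servo_tool:
  moves:
    - [-1, 0, -0.05, 0, 0, 0, 0]
    - [-1, 0, 0, -0.3, 0, 0, 0]
    - [-1, 0, 0, -0.3, 0, 0, 0]
    - [-1, 0, 0, -0.3, 0, 0, 0]

```text
time: 16.9
tool_pos: [450.3, 8.7, 59.9]
tcp_rot: [-1.569, 0.034, -0.039]
force: [0.6, 3.1, 9.6]
width: 0.397
```

servo_tool:
  moves:
    - [-1, 0, 0, 0.3, 0, 0, 0]
    - [-1, 0, 0, 0.3, 0, 0, 0]
    - [-1, 0, 0, 0.3, 0, 0, 0]

```text
time: 17.27
tool_pos: [451.2, 30.1, 59.9]
tcp_rot: [-1.572, 0.035, -0.04]
force: [0.2, -2.7, 8.0]
width: 0.396
```

servo_tool:
  moves:
    - [-1, 0, 0.07, 0, 0, 0, 0]
    - [-1, 0, 0, -0.2, 0, 0, 0]
    - [-1, 0, 0, -0.2, 0, 0, 0]
    - [-1, 0, 0, -0.2, 0, 0, 0]
    - [-1, 0, 0, -0.2, 0, 0, 0]

```text
time: 17.9
tool_pos: [452.8, 12.0, 59.8]
tcp_rot: [-1.567, 0.03, -0.042]
force: [0.1, 4.7, 19.8]
width: 0.396
```

servo_tool:
  moves:
    - [-1, 0, 0, -0.2, 0, 0, 0]

```text
time: 18.02
tool_pos: [452.5, 6.9, 59.8]
tcp_rot: [-1.567, 0.03, -0.042]
force: [0.5, 5.2, 19.8]
width: 0.396
```

servo_tool:
  moves:
    - [-1, 0, 0, 0.2, 0, 0, 0]
    - [-1, 0, 0, 0.2, 0, 0, 0]
    - [-1, 0, 0, 0.2, 0, 0, 0]
    - [-1, 0, 0, 0.2, 0, 0, 0]

```text
time: 18.52
tool_pos: [453.3, 24.5, 59.8]
tcp_rot: [-1.573, 0.032, -0.043]
force: [-0.1, -5.4, 20.0]
width: 0.397
```

servo_tool:
  moves:
    - [-1, 0, 0, 0.2, 0, 0, 0]

```text
time: 18.65
tool_pos: [453.5, 29.5, 59.8]
tcp_rot: [-1.573, 0.032, -0.043]
force: [-0.2, -5.7, 20.8]
width: 0.4
```

servo_tool:
  moves:
    - [-1, -0.3, 0, 0, 0, 0, 0]
    - [-1, -0.3, 0, 0, 0, 0, 0]
    - [-1, -0.3, 0, 0, 0, 0, 0]
    - [-1, -0.3, 0, 0, 0, 0, 0]

```text
time: 19.15
tool_pos: [424.8, 32.2, 59.8]
tcp_rot: [-1.57, 0.029, -0.045]
force: [4.5, -0.0, 15.8]
width: 0.395
```

servo_tool:
  moves:
    - [-1, 0.3, 0, 0, 0, 0, 0]
    - [-1, 0.3, 0, 0, 0, 0, 0]
    - [-1, 0.3, 0, 0, 0, 0, 0]
    - [-1, 0.3, 0, 0, 0, 0, 0]

```text
time: 19.65
tool_pos: [451.5, 30.9, 59.7]
tcp_rot: [-1.57, 0.034, -0.04]
force: [-7.6, -0.1, 29.9]
width: 0.395
```

```bash
python3 - <<'E'
from h import *
np.set_printoptions(precision=1,suppress=True)
s=env.get_state();print(s['force'],s['ft_torque'])
look('w10.png');im=shot('scene','s10.png')
im=cv2.imread('pics/s10.png');p=proj('scene',[450,30,40]).astype(int);print(p)
cv2.imwrite('pics/s10z.png',cv2.resize(im[p[1]-60:p[1]+60,p[0]-80:p[0]+80],None,fx=4,fy=4,interpolation=cv2.INTER_CUBIC))
E
```

```text
[-7.6 -0.1 29.9] [-0.1  1.6  0. ]
[299 209]
```

View pics/w10.png

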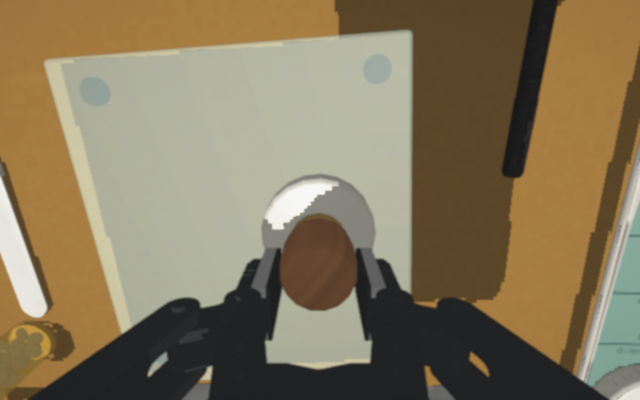

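View pics/s10z.png

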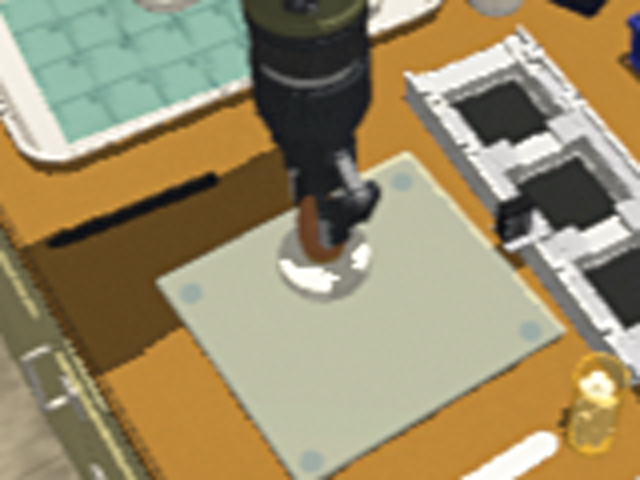

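servo_tool:
  moves:
    - [-1, 0, -0.25, 0, 0, 0, 0]
    - [-1, -0.4, 0, -0.9, 0, 0, 0]
    - [-1, -0.4, 0, -0.9, 0, 0, 0]
    - [-1, -0.4, 0, -0.9, 0, 0, 0]
    - [-1, -0.4, 0, -0.9, 0, 0, 0]
    - [-1, 0, 0, 0, 0, 0, 0]

```text
time: 20.5
tool_pos: [403.7, -58.2, 62.6]
tcp_rot: [-1.57, 0.041, -0.037]
force: [0.2, 1.0, -2.1]
width: 0.399
```

servo_tool:
  moves:
    - [-1, 0, 0.1, 0, 0, 0, 0]
    - [-1, 0, 0, 0, 0, 0, 0]

```text
time: 20.75
tool_pos: [405.3, -57.0, 60.4]
tcp_rot: [-1.57, 0.037, -0.036]
force: [0.3, 0.2, -2.1]
width: 0.402
```

servo_tool:
  moves:
    - [1, 0, 0, 0, 0, 0, 0]
    - [1, 0, 0, 0, 0, 0, 0]
    - [1, 0, -1, 0, 0, 0, 0]
    - [1, 0, -1, 0, 0, 0, 0]
    - [1, 0, -1, 0.5, 0, 0, 0]
    - [1, 0.2, -1, 1, 0, 0, 0]
    - [1, 0.2, 0, 1, 0, 0, 0]
    - [1, 0.2, 0, 1, 0, 0, 0]
    - [1, 0.2, 0, 1, 0, 0, 0]
    - [1, 0.2, 0, 1, 0, 0, 0]
    - [1, 0.2, 0, 1, 0, 0, 0]
    - [1, 0.2, 0, 1, 0, 0, 0]

```text
time: 22.25
tool_pos: [449.5, 129.1, 160.9]
tcp_rot: [-1.57, 0.037, -0.038]
force: [-0.3, -0.1, 0.9]
width: 1.001
```

servo_tool:
  moves:
    - [1, 0.2, 0, 1, 0, 0, 0]
    - [1, 0.2, 0, 1, 0, 0, 0]
    - [1, 0.2, 0, 1, 0, 0, 0]
    - [1, 0.2, 0, 1, 0, 0, 0]
    - [1, 0.2, 0, 1, 0, 0, 0]
    - [1, 0.2, 0, 1, 0, 0, 0]
    - [1, 0.2, 0, 1, 0, 0, 0]
    - [1, 0.1, 0.5, 1, 0, 0, 0]
    - [1, 0, 0.5, 1, 0, 0, 0]
    - [1, 0, 0, 0, 0, 0, 0]

```text
time: 23.5
tool_pos: [496.4, 352.2, 134.1]
tcp_rot: [-1.572, 0.037, -0.034]
force: [-0.4, -0.4, -0.7]
width: 1.003
```

```bash
python3 - <<'E'
from h import *
np.set_printoptions(precision=1,suppress=True)
for g in handles('w11.png'): go([*g,47])
E
```

```text
[327.5 203.4] 2061 model area 2481.6447018641047 xy [492.1 359.1]
[305.8 329.6] 2033 model area 2335.619223448448 xy [597.1 337.8]
[221.  340.7] 1571 model area 2402.971882194979 xy [604.8 268.8]
t 23.55 tcp [496.6 351.4 134.8] yaw -2.65 down [-0. -0. -1.] units [-0.2  3.5  0.3] 
t 23.55 tcp [496.6 351.4 134.8] yaw -2.65 down [-0. -0. -1.] units [ 4.   3.5 -0.3] 
t 23.55 tcp [496.6 351.4 134.8] yaw -2.65 down [-0. -0. -1.] units [ 4.5  3.5 -3.1]
```

View pics/w11.png

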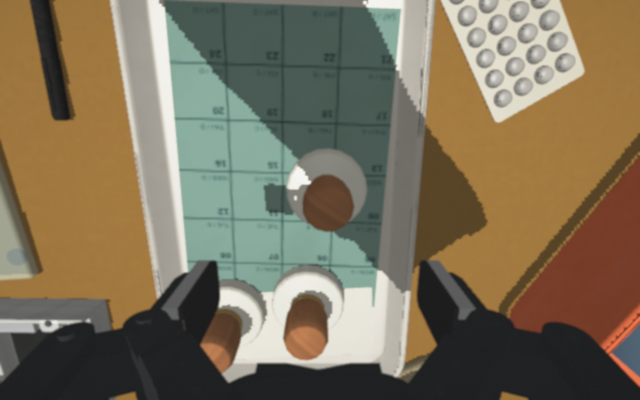

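servo_tool:
  force: 50
  moves:
    - [1, -0.2, 0.9, 0.3, 0, 0, 0]
    - [1, 0, 0.9, 0, 0, 0, 0]
    - [1, 0, 0.9, 0, 0, 0, 0]
    - [1, 0, 0.75, 0, 0, 0, 0]
    - [1, 0, 0, 0, 0, 0, 0]
    - [-1, 0, 0, 0, 0, 0, 0]
    - [-1, 0, 0, 0, 0, 0, 0]
    - [-1, 0, 0, 0, 0, 0, 0]
    - [-1, 0, 0, 0, 0, 0, 0]

```text
time: 24.68
tool_pos: [493.3, 359.0, 50.7]
tcp_rot: [-1.57, 0.036, -0.038]
force: [-1.0, -0.7, 4.7]
width: 0.399
```

servo_tool:
  moves:
    - [-1, 0, -1, 0, 0, 0, 0]
    - [-1, 0, -1, -0.5, 0, 0, 0]
    - [-1, 0, -0.4, -1, 0, 0, 0]
    - [-1, 0, 0, -1, 0, 0, 0]
    - [-1, -0.2, 0, -1, 0, 0, 0]
    - [-1, -0.2, 0, -1, 0, 0, 0]
    - [-1, -0.2, 0, -1, 0, 0, 0]
    - [-1, -0.2, 0, -1, 0, 0, 0]
    - [-1, -0.2, 0, -1, 0, 0, 0]
    - [-1, 0, 0, -1, 0, 0, 0]
    - [-1, 0, 0, -1, 0, 0, 0]
    - [-1, 0, 0, -1, 0, 0, 0]

```text
time: 26.18
tool_pos: [453.4, 95.5, 108.2]
tcp_rot: [-1.571, 0.04, -0.037]
force: [-1.0, -0.7, -2.6]
width: 0.397
```

servo_tool:
  moves:
    - [-1, 0, 0.5, -1, 0, 0, 0]
    - [-1, 0, 0.8, -1, 0, 0, 0]
    - [-1, 0, 0.5, -0.5, 0, 0, 0]
    - [-1, 0, 0, 0, 0, 0, 0]

```text
time: 26.68
tool_pos: [450.9, 34.3, 63.5]
tcp_rot: [-1.571, 0.041, -0.037]
force: [-0.5, 0.3, -2.2]
width: 0.395
```

servo_tool:
  moves:
    - [-1, 0, 0.12, 0, 0, 0, 0]
    - [-1, 0, 0, 0, 0, 0, 0]

```text
time: 26.92
tool_pos: [452.8, 35.8, 62.3]
tcp_rot: [-1.571, 0.036, -0.037]
force: [-1.8, -1.5, 4.4]
width: 0.396
```

servo_tool:
  moves:
    - [-1, 0, 0.1, 0, 0, 0, 0]
    - [-1, 0, 0, -0.25, 0, 0, 0]
    - [-1, 0, 0, -0.25, 0, 0, 0]
    - [-1, 0, 0, -0.25, 0, 0, 0]
    - [-1, 0, 0, -0.25, 0, 0, 0]

```text
time: 27.55
tool_pos: [454.4, 13.5, 61.3]
tcp_rot: [-1.564, 0.031, -0.04]
force: [0.5, 8.1, 11.8]
width: 0.396
```

servo_tool:
  moves:
    - [-1, 0, 0, 0.25, 0, 0, 0]
    - [-1, 0, 0, 0.25, 0, 0, 0]
    - [-1, 0, 0, 0.25, 0, 0, 0]
    - [-1, 0, 0, 0.25, 0, 0, 0]

```text
time: 28.05
tool_pos: [454.9, 34.4, 61.0]
tcp_rot: [-1.575, 0.033, -0.041]
force: [-0.2, -7.7, 10.5]
width: 0.393
```

servo_tool:
  moves:
    - [-1, 0, -1, 0, 0, 0, 0]
    - [-1, 0, -1, 0, 0, 0, 0]
    - [-1, 0, -1, -0.4, 0, 0, 0]
    - [-1, 0, -1, -1, 0, 0, 0]
    - [-1, 0, -0.3, -1, 0, 0, 0]
    - [-1, 0, 0, -1, 0, 0, 0]
    - [-1, 0, 0, -1, 0, 0, 0]
    - [-1, 0, 0, -1, 0, 0, 0]
    - [-1, 0, 0, -1, 0, 0, 0]
    - [-1, 0, 0, -1, 0, 0, 0]
    - [-1, 0, 0, -1, 0, 0, 0]
    - [-1, 0, 0, -1, 0, 0, 0]

```text
time: 29.55
tool_pos: [441.6, -199.5, 166.6]
tcp_rot: [-1.57, 0.036, -0.037]
force: [0.4, 0.3, -2.3]
width: 0.395
```

servo_tool:
  moves:
    - [-1, 0, 0, -1, 0, 0, 0]
    - [-1, 0, 0, -1, 0, 0, 0]
    - [-1, 0, 0, -1, 0, 0, 0]
    - [-1, 0, 0, -1, 0, 0, 0]
    - [-1, 0, 0, -1, 0, 0, 0]
    - [-1, 0, 0, -1, 0, 0, 0]
    - [-1, 0, 0, 0, 0, 0, 0]

```text
time: 30.42
tool_pos: [434.4, -350.6, 166.4]
tcp_rot: [-1.571, 0.038, -0.039]
force: [0.3, 0.5, -2.7]
width: 0.399
```

```bash
python3 - <<'E'
from h import *
go([440,-360,50])
look('w12.png',[('sheet_pan',0)])
for p in [[420,-330,2],[420,-400,2],[500,-330,2],[500,-400,2]]: print(p,proj('wrist',p).round(0))
E
```

```text
t 30.43 tcp [ 434.4 -350.6  166.4] yaw -2.79 down [ 0. -0. -1.] units [ 0.24  4.66 -0.36] 
sheet_pan [([628.3, 347.1], 0.17, [641.5, -13.5, 0.0])]
[420, -330, 2] [337. 166.]
[420, -400, 2] [263. 170.]
[500, -330, 2] [340. 245.]
[500, -400, 2] [270. 248.]
```

View pics/w12.png

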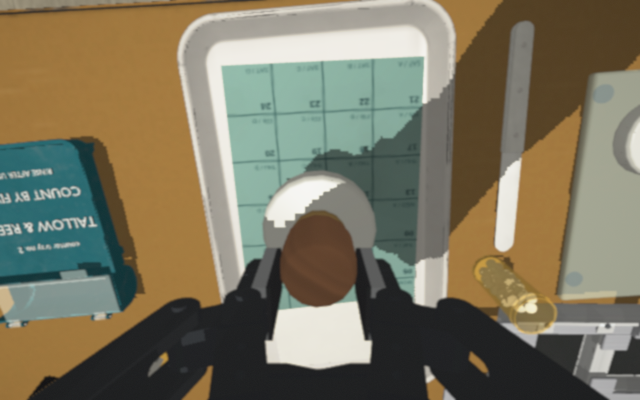

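servo_tool:
  moves:
    - [-1, -0.35, 0.9, 0, 0, 0, 0]
    - [-1, -0.35, 0.9, 0, 0, 0, 0]
    - [-1, -0.35, 0.9, 0, 0, 0, 0]
    - [-1, -0.35, 0.9, 0, 0, 0, 0]
    - [-1, 0, 0.85, 0, 0, 0, 0]
    - [-1, 0, 0.1, 0, 0, 0, 0]
    - [-1, 0, 0, 0, 0, 0, 0]

```text
time: 31.4
tool_pos: [399.4, -347.3, 53.2]
tcp_rot: [-1.571, 0.037, -0.037]
force: [0.4, -0.4, -2.0]
width: 0.396
```

servo_tool:
  moves:
    - [-1, 0, 0.09, 0, 0, 0, 0]
    - [-1, 0, 0, 0, 0, 0, 0]
    - [1, 0, 0, 0, 0, 0, 0]
    - [1, 0, 0, 0, 0, 0, 0]
    - [1, 0, 0, 0, 0, 0, 0]
    - [1, 0, -1, 0, 0, 0, 0]
    - [1, 0, -1, 0, 0, 0, 0]
    - [1, 0, -1, 0, 0, 0, 0]
    - [1, 0, -0.5, 1, 0, 0, 0]
    - [1, 0, 0, 1, 0, 0, 0]
    - [1, 0, 0, 1, 0, 0, 0]
    - [1, 0, 0, 1, 0, 0, 0]

```text
time: 32.9
tool_pos: [403.8, -247.1, 138.2]
tcp_rot: [-1.571, 0.037, -0.038]
force: [0.5, 0.1, 0.2]
width: 0.998
```

servo_tool:
  moves:
    - [1, 0, 0, 1, 0, 0, 0]
    - [1, 0, 0, 1, 0, 0, 0]
    - [1, 0, 0, 1, 0, 0, 0]
    - [1, 0, 0, 1, 0, 0, 0]
    - [1, 0, 0, 1, 0, 0, 0]
    - [1, -0.1, 0, 1, 0, 0, 0]
    - [1, -0.2, 0, 1, 0, 0, 0]
    - [1, 0, 0, 0.6, 0, 0, 0]
    - [1, 0, 0, 0, 0, 0, 0]

```text
time: 34.02
tool_pos: [405.6, -57.1, 138.1]
tcp_rot: [-1.571, 0.036, -0.036]
force: [-0.3, -0.7, 0.3]
width: 1.003
```

```bash
python3 - <<'E'
from h import *
np.set_printoptions(precision=1,suppress=True)
sh=11
for g in handles('w13.png'): go([*g,60])
E
```

```text
[318.5 211.1] 2197 model area 2391.5394002925605 xy [408.3 -56.8]
t 34.08 tcp [405.7 -57.7 138.1] yaw -2.67 down [ 0. -0. -1.] units [0.1 3.1 0. ]
```

View pics/w13.png

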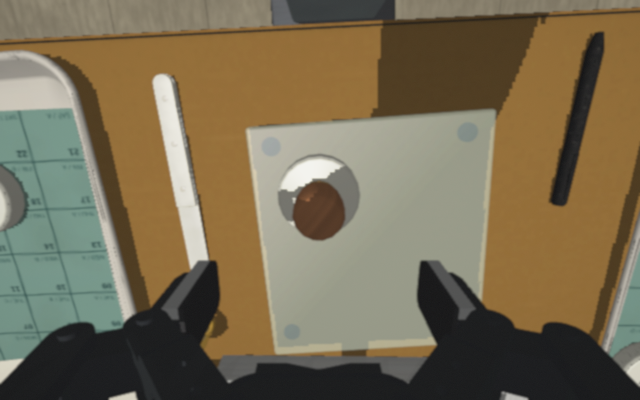

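servo_tool:
  moves:
    - [1, 0.03, 0.8, 0, 0, 0, 0]
    - [1, 0, 0.8, 0, 0, 0, 0]
    - [1, 0, 0.8, 0, 0, 0, 0]
    - [1, 0, 0.72, 0, 0, 0, 0]
    - [1, 0, 0, 0, 0, 0, 0]
    - [-1, 0, 0, 0, 0, 0, 0]
    - [-1, 0, 0, 0, 0, 0, 0]
    - [-1, 0, 0, 0, 0, 0, 0]
    - [-1, 0, 0, 0, 0, 0, 0]

```text
time: 35.2
tool_pos: [406.9, -57.8, 60.9]
tcp_rot: [-1.571, 0.036, -0.039]
force: [-0.8, -0.2, 4.9]
width: 0.397
```

```bash
sed -i 's/def handles(f):/def handles(f,dz=0):/; s/\bz in (38,66)/z in (38+dz,66+dz)/; s/np.sin(a),72\]/np.sin(a),72+dz]/; s/\[\*g,52\]/[*g,52+dz]/; s/,52,P)/,52+dz,P)/g' h.py; sed -i '/350<st/s/350<st\[i,4\]<3000/350<st[i,4]<9000/' h.py; grep -n dz h.py; python3 - <<'E'
from h import *
np.set_printoptions(precision=1,suppress=True)
handles('w14.png',11); go([629.8,-108.6,110])
E
```

```text
30:def handles(f,dz=0):
41:        g=atz('wrist',c[i],52+dz,P)[:2]
43:            pts=[proj('wrist',[g[0]+18*np.cos(a),g[1]+18*np.sin(a),z],P) for a in np.linspace(0,6.28,24) for z in (38+dz,66+dz)]+[proj('wrist',[g[0]+12*np.cos(a),g[1]+12*np.sin(a),72+dz],P) for a in np.linspace(0,6.28,16)]
45:            g=g+(atz('wrist',c[i]-q+proj('wrist',[*g,52+dz],P),52+dz,P)[:2]-g)
[318.  261.1] 5407 model area 6101.969164299779 xy [405.  -57.4]
t 35.25 tcp [406.9 -57.8  60.9] yaw -2.72 down [ 0. -0. -1.] units [ 9.  -1.9 -1.6]
```

View pics/w14.png

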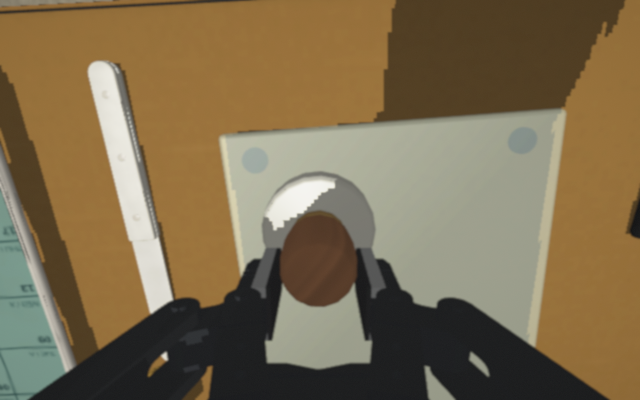

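servo_tool:
  moves:
    - [-1, 0, -1, 0, 0, 0, 0]
    - [-1, 0, -1, 0, 0, 0, 0]
    - [-1, 0.5, 0, -0.15, 0, 0, 0]
    - [-1, 1, 0, -0.18, 0, 0, 0]
    - [-1, 1, 0, -0.18, 0, 0, 0]
    - [-1, 1, 0, -0.18, 0, 0, 0]
    - [-1, 1, 0, -0.18, 0, 0, 0]
    - [-1, 1, 0, -0.18, 0, 0, 0]
    - [-1, 1, 0, -0.18, 0, 0, 0]
    - [-1, 1, 0, -0.18, 0, 0, 0]
    - [-1, 1, 0, -0.18, 0, 0, 0]
    - [-1, 0.5, 0, 0, 0, 0, 0]

```text
time: 36.75
tool_pos: [629.9, -108.5, 108.0]
tcp_rot: [-1.57, 0.039, -0.037]
force: [0.3, 0.1, -2.8]
width: 0.398
```

servo_tool:
  moves:
    - [-1, 0, 0, 0, 0, 0, 0]

```text
time: 36.88
tool_pos: [629.0, -107.9, 108.6]
tcp_rot: [-1.57, 0.038, -0.036]
force: [-0.9, 0.5, -3.0]
width: 0.392
```

```bash
python3 - <<'E'
from h import *
go([629.8,-108.6,110]);z=env.get_state()['tool_pos'][2]
handles('w15.png',z-49.9)
print(proj('wrist',[629.8-37,-108.6,5]),[proj('wrist',[629.8+a,-108.6+b,30]).round().tolist() for a in (-37,37) for b in (-37,37)])
E
```

```text
t 36.88 tcp [ 629.  -107.9  108.6] yaw -2.72 down [-0.001  0.    -1.   ] units [ 0.03 -0.06 -0.02] 
[318.1 261. ] 5416 model area 6093.514117332641 xy [ 627.1 -107.6]
[314.47712909 154.39943961] [[260.0, 162.0], [369.0, 157.0], [270.0, 261.0], [369.0, 257.0]]
```

View pics/w15.png

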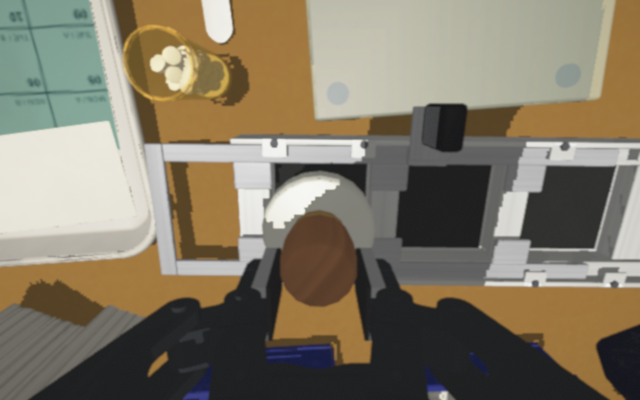

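```bash
python3 - <<'E'
from h import *
im=cv2.imread('pics/w15.png')
cv2.imwrite('pics/w15z.png',cv2.resize(im[110:300,140:400],None,fx=3,fy=3,interpolation=cv2.INTER_CUBIC))
cv2.imwrite('pics/w15y.png',cv2.resize(im[110:300,380:640],None,fx=3,fy=3,interpolation=cv2.INTER_CUBIC))
E
```

```text
(no output)
```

View pics/w15z.png

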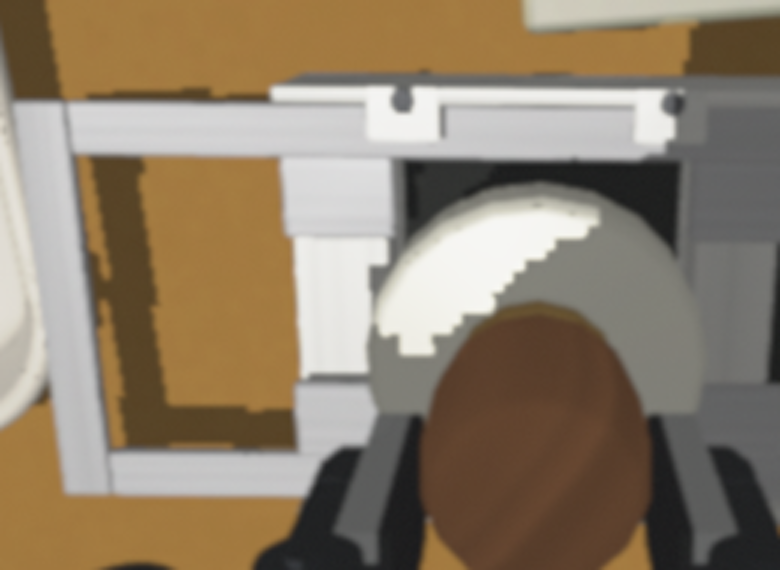

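View pics/w15y.png

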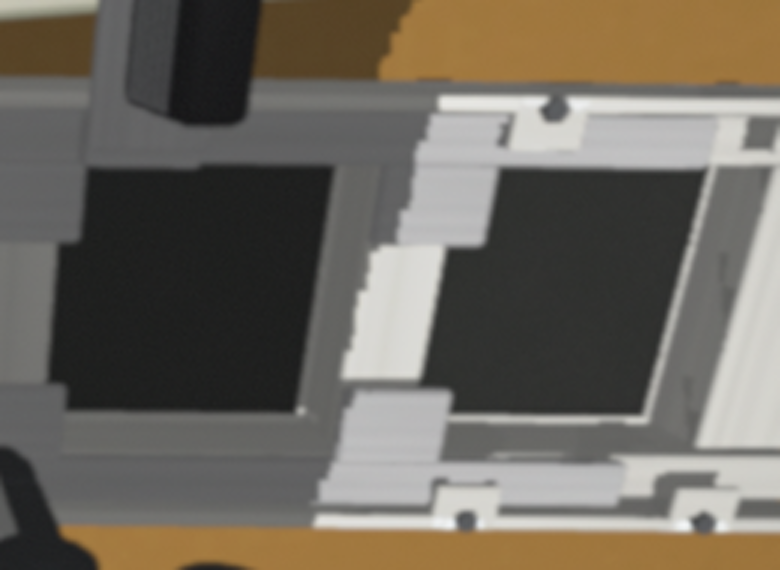

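```bash
python3 - <<'E'
from h import *
np.set_printoptions(precision=1,suppress=True)
f=lambda u,v,z,o=140:atz('wrist',[o+u/3,110+v/3],z)
print('teeth',f(393,200,30),f(690,200,30))
print('walls',f(389,250,21),f(692,250,21),f(389,250,25))
print('front comb edge',f(540,158,30),f(540,158,26))
print('bay2 floor +y back corner',f(302,412,5,380),'bay3',f(645,420,5,380))
print('bay2 walls L',f(55,250,21,380),'R',f(375,250,21,380),'bay3 wall L',f(444,250,21,380),'R',f(755,250,21,380),f(755,250,25,380))
print('bay2 teeth L',f(85,200,30,380),'R',f(408,200,30,380),'bay3 L',f(490,200,30,380), 'R?',f(700,200,30,380))
print('outer back edge',f(470,530,34,380),f(470,530,25,380))
E
```

```text
teeth [ 603.  -138.8   30. ] [606.3 -70.7  30. ]
walls [ 617.1 -142.3   21. ] [620.7 -69.   21. ] [ 616.1 -141.6   25. ]
front comb edge [ 594.9 -104.7   30. ] [ 595.6 -104.7   26. ]
bay2 floor +y back corner [674.9  22.6   5. ] bay3 [681.8 116.    5. ]
bay2 walls L [621.6 -48.9  21. ] R [625.4  28.5  21. ] bay3 wall L [626.2  45.1  21. ] R [629.8 120.3  21. ] [628.6 116.5  25. ]
bay2 teeth L [607.5 -44.4  30. ] R [611.1  29.7  30. ] bay3 L [612.   48.5  30. ] R? [614.4  96.6  30. ]
outer back edge [695.4  52.7  34. ] [701.  59.  25.]
```

```bash
python3 - <<'E'
from h import *
for x in (626,627,628,629,630):
    print(x,[proj('wrist',[x-33,-107.9,z]).round(1).tolist() for z in (60.7,70,78.7)],proj('wrist',[x-18,-107.9,60.7+36]).round(1),proj('wrist',[x-14,-107.9,131]).round(1))
E
```

```text
626 [[314.7, 168.7], [314.5, 171.8], [314.3, 175.0]] [315.5 211.7] [315.3 247.2]
627 [[314.8, 170.3], [314.6, 173.5], [314.4, 176.8]] [315.6 213.6] [315.5 249.4]
628 [[314.8, 172.0], [314.7, 175.3], [314.5, 178.6]] [315.7 215.5] [315.6 251.6]
629 [[314.9, 173.7], [314.8, 177.0], [314.6, 180.4]] [315.8 217.3] [315.7 253.9]
630 [[315.0, 175.3], [314.9, 178.7], [314.7, 182.2]] [315.9 219.2] [315.8 256.1]
```

```bash
python3 - <<'E'
from h import *
np.set_printoptions(precision=2,suppress=True)
s=env.get_state();z=s['tool_pos'][2];print(s['tool_pos'])
P=env.camera_params('wrist')
handles('w16.png',z-49.9)
im=cv2.imread('pics/w16.png')
cv2.imwrite('pics/w16z.png',cv2.resize(im[110:300,140:400],None,fx=3,fy=3,interpolation=cv2.INTER_CUBIC))
import pickle;pickle.dump(P,open('p16.pkl','wb'))
print(proj('wrist',[*s['tool_pos'][:2],110],P),env.get_state()['tool_pos'])
T=np.array(P['T']);print(T)
E
```

```text
[ 628.19 -107.81  108.8 ]
[318.1 261. ] 5412 model area 6090.538038726198 xy [ 626.3 -107.5]
[317.59 260.08] [ 627.87 -107.79  109.17]
[[   0.05    0.96    0.29  555.32]
 [   1.     -0.05   -0.01 -103.98]
 [  -0.      0.29   -0.96  257.85]
 [   0.      0.      0.      1.  ]]
```

View pics/w16z.png

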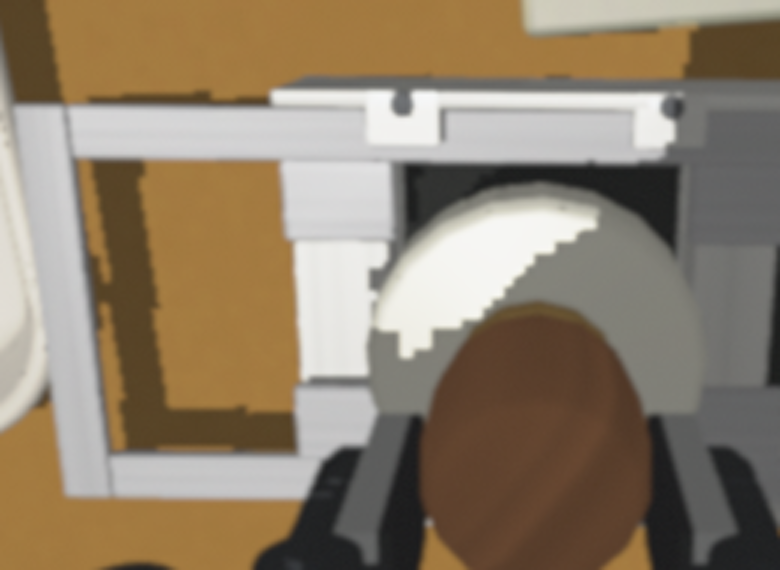

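```bash
python3 - <<'E'
from h import *
import pickle
np.set_printoptions(precision=1,suppress=True)
P=pickle.load(open('p16.pkl','rb'))
f=lambda u,v,z,o=140:atz('wrist',[o+u/3,110+v/3],z,P)
for z in (60.9,78.9): print('head',z,f(370,345,z),f(702,345,z),(f(370,345,z)+f(702,345,z))/2, 'front',f(535,184,z))
print('walls',f(389,250,21),f(692,250,21))
print('teeth',f(393,200,30),f(690,200,30))
print('comb inner edges front',f(340,158,30),f(540,163,30),'back @ext',f(300,452,30))
E
```

```text
head 60.9 [ 626.8 -141.6   60.9] [630.1 -72.9  60.9] [ 628.5 -107.2   60.9] front [ 594.7 -105.8   60.9]
head 78.9 [ 620.3 -138.1   78.9] [623.3 -75.7  78.9] [ 621.8 -106.9   78.9] front [ 591.1 -105.6   78.9]
walls [ 617.1 -142.3   21. ] [620.7 -69.   21. ]
teeth [ 603.  -138.8   30. ] [606.3 -70.7  30. ]
comb inner edges front [ 592.7 -150.    30. ] [ 596.  -104.7   30. ] back @ext [ 665.3 -167.5   30. ]
```

servo_tool:
  moves:
    - [-1, 0.18, 0, 0.03, 0, 0, 0]
    - [-1, 0, 0.6, 0, 0, 0, 0]
    - [-1, 0, 0.5, 0, 0, 0, 0]
    - [-1, 0, 0, 0, 0, 0, 0]

```text
time: 37.48
tool_pos: [631.7, -107.2, 80.4]
tcp_rot: [-1.57, 0.04, -0.035]
force: [0.1, -0.8, -2.4]
width: 0.399
```

servo_tool:
  moves:
    - [-1, 0, 0.4, 0, 0, 0, 0]
    - [-1, 0, 0.3, 0, 0, 0, 0]
    - [-1, 0, 0, 0, 0, 0, 0]

```text
time: 37.85
tool_pos: [632.7, -107.4, 64.0]
tcp_rot: [-1.57, 0.039, -0.036]
force: [-1.3, -0.1, -1.9]
width: 0.397
```

```bash
python3 - <<'E'
from h import *
go([632.4,-106.5,53]);look('w17.png')
im=cv2.imread('pics/w17.png')
cv2.imwrite('pics/w17z.png',cv2.resize(im[110:310,180:440],None,fx=3,fy=3,interpolation=cv2.INTER_CUBIC))
E
```

```text
t 37.85 tcp [ 632.7 -107.4   64. ] yaw -2.73 down [-0.002  0.    -1.   ] units [-0.01  0.44  0.03]
```

View pics/w17z.png

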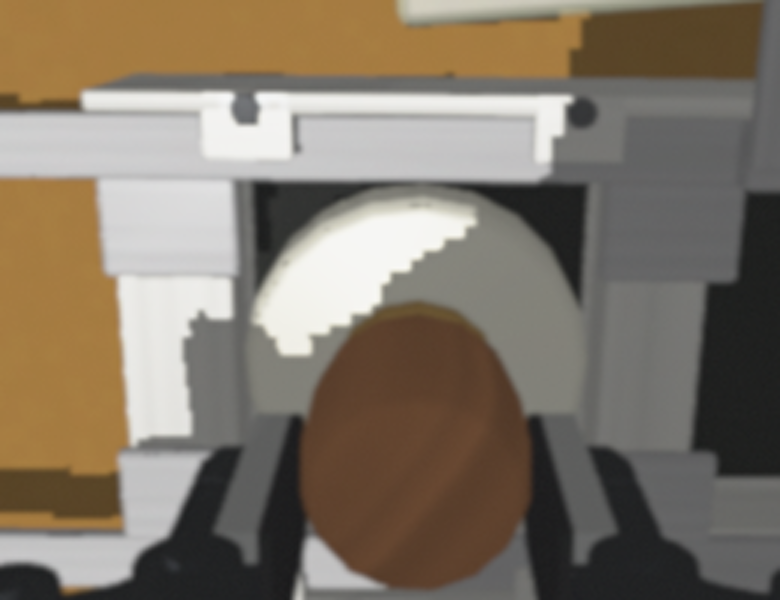

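servo_tool:
  moves:
    - [-1, 0, 0.25, 0, 0, 0, 0]
    - [-1, 0, 0.2, 0, 0, 0, 0]
    - [-1, 0, 0, 0, 0, 0, 0]

```text
time: 38.28
tool_pos: [633.3, -107.4, 53.4]
tcp_rot: [-1.57, 0.038, -0.037]
force: [0.2, -0.4, -2.4]
width: 0.397
```

servo_tool:
  moves:
    - [-1, 0, 0.02, 0, 0, 0, 0]
    - [1, 0, 0, 0, 0, 0, 0]
    - [1, 0, 0, 0, 0, 0, 0]
    - [1, 0, 0, 0, 0, 0, 0]
    - [1, 0, -1, 0, 0, 0, 0]
    - [1, 0, -1, 0, 0, 0, 0]
    - [1, 0, -1, 0, 0, 0, 0]
    - [1, 0, -0.5, 0.6, 0, 0, 0]
    - [1, -0.15, -0.2, 1, 0, 0, 0]
    - [1, -0.15, 0, 1, 0, 0, 0]
    - [1, -0.15, 0, 1, 0, 0, 0]
    - [1, -0.15, 0, 1, 0, 0, 0]

```text
time: 39.78
tool_pos: [623.4, 9.9, 145.2]
tcp_rot: [-1.57, 0.037, -0.036]
force: [0.1, -0.7, -0.1]
width: 1.0
```

servo_tool:
  moves:
    - [1, -0.15, 0, 1, 0, 0, 0]
    - [1, -0.15, 0, 1, 0, 0, 0]
    - [1, -0.15, 0, 1, 0, 0, 0]
    - [1, -0.15, 0, 1, 0, 0, 0]
    - [1, -0.15, 0, 1, 0, 0, 0]
    - [1, -0.15, 0, 1, 0, 0, 0]
    - [1, -0.15, 0, 1, 0, 0, 0]
    - [1, -0.15, 0, 1, 0, 0, 0]
    - [1, -0.15, 0, 1, 0, 0, 0]
    - [1, -0.15, 0, 1, 0, 0, 0]
    - [0.3, -0.15, 0, 1, 0, 0, 0]
    - [0.3, -0.15, 0, 1, 0, 0, 0]

```text
time: 41.28
tool_pos: [592.9, 311.6, 145.6]
tcp_rot: [-1.571, 0.037, -0.037]
force: [0.3, 0.6, -0.6]
width: 0.65
```

servo_tool:
  moves:
    - [0.3, -0.1, 0, 1, 0, 0, 0]
    - [0.3, 0, 0, 0, 0, 0, 0]

```text
time: 41.52
tool_pos: [591.7, 337.4, 145.5]
tcp_rot: [-1.57, 0.035, -0.036]
force: [-0.8, 0.7, -0.9]
width: 0.648
```

```bash
python3 - <<'E'
from h import *
np.set_printoptions(precision=1,suppress=True)
for g in handles('w18.png'): go([*g,50])
E
```

```text
[319.  211.5] 1827 model area 2245.5288302286062 xy [597.2 338. ]
[222.2 230.1] 2008 model area 2396.616186777479 xy [609. 264.]
t 41.58 tcp [591.8 336.1 145.4] yaw -2.65 down [ 0. -0. -1.] units [0.2 3.8 0.1] 
t 41.58 tcp [591.8 336.1 145.4] yaw -2.65 down [ 0. -0. -1.] units [ 0.8  3.8 -2.9]
```

View pics/w18.png

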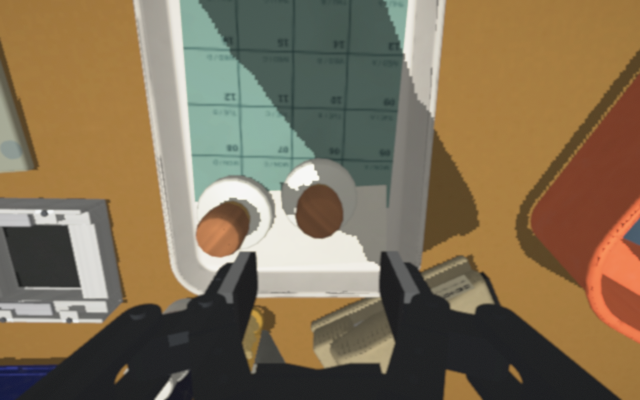

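servo_tool:
  force: 50
  moves:
    - [0.3, 0.2, 0.8, 0.06, 0, 0, 0]
    - [0.3, 0, 1, 0, 0, 0, 0]
    - [0.3, 0, 1, 0, 0, 0, 0]
    - [0.3, 0, 0.95, 0, 0, 0, 0]
    - [0.3, 0, 0, 0, 0, 0, 0]
    - [-1, 0, 0, 0, 0, 0, 0]
    - [-1, 0, 0, 0, 0, 0, 0]
    - [-1, 0, 0, 0, 0, 0, 0]

```text
time: 42.58
tool_pos: [597.6, 336.4, 52.8]
tcp_rot: [-1.57, 0.036, -0.038]
force: [0.1, 0.3, 0.2]
width: 0.399
```

servo_tool:
  moves:
    - [-1, 0, -1, 0, 0, 0, 0]
    - [-1, 0, -1, 0, 0, 0, 0]
    - [-1, 0, -1, -0.4, 0, 0, 0]
    - [-1, -0.5, -1, -1, 0, 0, 0]
    - [-1, -0.5, 0, -1, 0, 0, 0]
    - [-1, -0.5, 0, -1, 0, 0, 0]
    - [-1, -0.5, 0, -1, 0, 0, 0]
    - [-1, -0.5, 0, -1, 0, 0, 0]
    - [-1, -0.5, 0, -1, 0, 0, 0]
    - [-1, -0.5, 0, -1, 0, 0, 0]
    - [-1, -0.5, 0, -1, 0, 0, 0]
    - [-1, -0.5, 0, -1, 0, 0, 0]

```text
time: 44.08
tool_pos: [472.9, 106.1, 152.2]
tcp_rot: [-1.571, 0.037, -0.038]
force: [-0.2, -0.6, -2.9]
width: 0.393
```

servo_tool:
  moves:
    - [-1, -0.25, 0.5, -1, 0, 0, 0]
    - [-1, -0.25, 1, -1, 0, 0, 0]
    - [-1, -0.25, 1, -1, 0, 0, 0]
    - [-1, 0, 0.95, 0, 0, 0, 0]
    - [-1, 0, 0, 0, 0, 0, 0]

```text
time: 44.7
tool_pos: [450.0, 32.5, 64.9]
tcp_rot: [-1.571, 0.039, -0.036]
force: [-0.1, -0.8, -2.2]
width: 0.39
```

servo_tool:
  moves:
    - [-1, 0, 0.1, 0, 0, 0, 0]
    - [-1, 0, 0, 0, 0, 0, 0]

```text
time: 44.95
tool_pos: [451.6, 33.1, 63.8]
tcp_rot: [-1.571, 0.036, -0.038]
force: [-0.2, 0.3, -2.8]
width: 0.394
```

servo_tool:
  moves:
    - [-1, 0, 0.15, 0, 0, 0, 0]
    - [-1, 0, 0, -0.25, 0, 0, 0]
    - [-1, 0, 0, -0.25, 0, 0, 0]
    - [-1, 0, 0, -0.25, 0, 0, 0]
    - [-1, 0, 0, -0.25, 0, 0, 0]

```text
time: 45.58
tool_pos: [453.4, 10.4, 62.0]
tcp_rot: [-1.564, 0.031, -0.041]
force: [0.1, 7.3, 10.6]
width: 0.39
```

servo_tool:
  moves:
    - [-1, 0, 0, 0.25, 0, 0, 0]
    - [-1, 0, 0, 0.25, 0, 0, 0]
    - [-1, 0, 0, 0.25, 0, 0, 0]
    - [-1, 0, 0, 0.25, 0, 0, 0]

```text
time: 46.08
tool_pos: [455.2, 30.3, 62.5]
tcp_rot: [-1.577, 0.032, -0.045]
force: [0.8, -10.8, 16.4]
width: 0.39
```

servo_tool:
  moves:
    - [-1, 0, -1, 0, 0, 0, 0]
    - [-1, 0, -1, 0, 0, 0, 0]
    - [-1, 0, -1, -0.4, 0, 0, 0]
    - [-1, 0, -1, -1, 0, 0, 0]
    - [-1, 0, -0.3, -1, 0, 0, 0]
    - [-1, 0, 0, -1, 0, 0, 0]
    - [-1, 0, 0, -1, 0, 0, 0]
    - [-1, 0, 0, -1, 0, 0, 0]
    - [-1, 0, 0, -1, 0, 0, 0]
    - [-1, 0, 0, -1, 0, 0, 0]
    - [-1, 0, 0, -1, 0, 0, 0]
    - [-1, 0, 0, -1, 0, 0, 0]

```text
time: 47.58
tool_pos: [440.0, -202.6, 167.2]
tcp_rot: [-1.571, 0.037, -0.037]
force: [0.4, -0.8, -2.8]
width: 0.391
```

servo_tool:
  moves:
    - [-1, 0.35, 0, -1, 0, 0, 0]
    - [-1, 0.35, 0, -1, 0, 0, 0]
    - [-1, 0.35, 0, -1, 0, 0, 0]
    - [-1, 0.35, 0, -1, 0, 0, 0]
    - [-1, 0.35, 0, -1, 0, 0, 0]
    - [-1, 0.35, 0, -1, 0, 0, 0]
    - [-1, 0, 0, 0, 0, 0, 0]

```text
time: 48.45
tool_pos: [485.8, -355.7, 166.8]
tcp_rot: [-1.571, 0.038, -0.039]
force: [-0.4, 0.7, -3.1]
width: 0.391
```

```bash
python3 - <<'E'
from h import *
go([490,-350,53])
look('w19.png')
E
```

```text
t 48.45 tcp [ 485.8 -355.7  166.8] yaw -2.8 down [ 0.    -0.001 -1.   ] units [0.16 4.55 0.24]
```

View pics/w19.png

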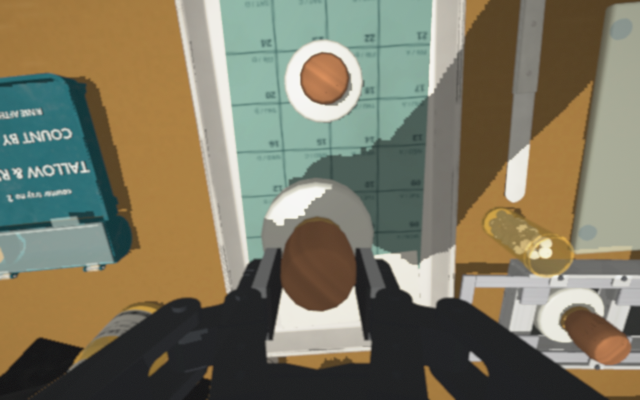

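servo_tool:
  moves:
    - [-1, 0.1, 1, 0, 0, 0, 0]
    - [-1, 0, 1, 0, 0, 0, 0]
    - [-1, 0, 1, 0, 0, 0, 0]
    - [-1, 0, 1, 0, 0, 0, 0]
    - [-1, 0, 0.5, 0, 0, 0, 0]
    - [-1, 0, 0, 0, 0, 0, 0]

```text
time: 49.25
tool_pos: [487.1, -353.4, 53.8]
tcp_rot: [-1.569, 0.038, -0.036]
force: [0.4, 0.5, -2.2]
width: 0.396
```

servo_tool:
  moves:
    - [-1, 0, 0.05, 0, 0, 0, 0]
    - [1, 0, 0, 0, 0, 0, 0]
    - [1, 0, 0, 0, 0, 0, 0]
    - [1, 0, 0, 0, 0, 0, 0]
    - [1, 0, -1, 0, 0, 0, 0]
    - [1, 0, -1, 0, 0, 0, 0]
    - [1, 0, -1, 0, 0, 0, 0]
    - [1, 0, -1, 0.6, 0, 0, 0]
    - [1, 0, -0.4, 1, 0, 0, 0]
    - [1, 0, 0, 1, 0, 0, 0]
    - [1, 0, 0, 1, 0, 0, 0]
    - [1, 0, 0, 1, 0, 0, 0]

```text
time: 50.75
tool_pos: [492.8, -237.4, 162.6]
tcp_rot: [-1.57, 0.037, -0.036]
force: [-0.3, 0.6, 0.4]
width: 0.998
```

servo_tool:
  moves:
    - [1, 0.2, 0, 1, 0, 0, 0]
    - [1, 0.2, 0, 1, 0, 0, 0]
    - [1, 0.2, 0, 1, 0, 0, 0]
    - [1, 0.2, 0, 1, 0, 0, 0]
    - [1, 0.2, 0, 1, 0, 0, 0]
    - [1, 0.2, 0, 1, 0, 0, 0]
    - [1, 0.2, 0, 1, 0, 0, 0]
    - [1, 0.2, 0, 1, 0, 0, 0]
    - [1, 0.2, 0, 1, 0, 0, 0]
    - [1, 0.2, 0, 1, 0, 0, 0]
    - [1, 0.2, 0, 1, 0, 0, 0]
    - [1, 0.2, 0, 1, 0, 0, 0]

```text
time: 52.25
tool_pos: [566.5, 59.1, 162.6]
tcp_rot: [-1.57, 0.038, -0.036]
force: [-0.4, -0.1, -1.1]
width: 1.004
```

servo_tool:
  moves:
    - [1, 0.15, 0, 1, 0, 0, 0]
    - [1, 0.15, 0, 1, 0, 0, 0]
    - [1, 0.15, 0, 1, 0, 0, 0]
    - [1, 0.15, 0, 1, 0, 0, 0]
    - [1, 0.15, 0, 1, 0, 0, 0]
    - [1, 0.15, 0, 1, 0, 0, 0]
    - [1, 0.15, 0, 1, 0, 0, 0]
    - [1, 0.15, 0, 1, 0, 0, 0]
    - [1, 0, 0, 0.3, 0, 0, 0]
    - [1, 0, 0, 0, 0, 0, 0]

```text
time: 53.5
tool_pos: [607.0, 263.5, 162.9]
tcp_rot: [-1.571, 0.037, -0.036]
force: [-1.0, 0.8, -0.5]
width: 0.999
```

```bash
python3 - <<'E'
from h import *
np.set_printoptions(precision=1,suppress=True)
for g in handles('w20.png'): go([*g,50])
E
```

```text
[318.3 200. ] 1583 model area 1957.71546790516 xy [608.6 263.8]
t 53.55 tcp [607.  262.9 163. ] yaw -2.72 down [-0. -0. -1.] units [0.1 4.5 0. ]
```

View pics/w20.png

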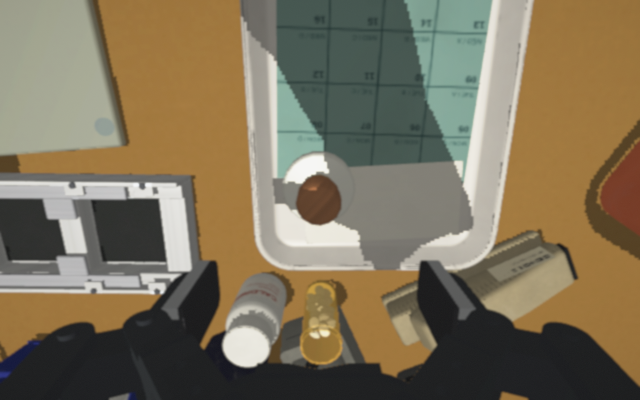

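servo_tool:
  moves:
    - [1, 0.08, 0.9, 0.03, 0, 0, 0]
    - [1, 0, 0.9, 0, 0, 0, 0]
    - [1, 0, 0.9, 0, 0, 0, 0]
    - [1, 0, 0.9, 0, 0, 0, 0]
    - [1, 0, 0.9, 0, 0, 0, 0]
    - [1, 0, 0, 0, 0, 0, 0]
    - [-1, 0, 0, 0, 0, 0, 0]
    - [-1, 0, 0, 0, 0, 0, 0]
    - [-1, 0, 0, 0, 0, 0, 0]
    - [-1, 0, 0, 0, 0, 0, 0]

```text
time: 54.8
tool_pos: [610.2, 264.1, 52.1]
tcp_rot: [-1.57, 0.036, -0.039]
force: [-0.4, -1.4, 6.0]
width: 0.394
```

servo_tool:
  moves:
    - [-1, 0, -1, 0, 0, 0, 0]
    - [-1, -0.3, -1, 0, 0, 0, 0]
    - [-1, -0.7, -1, -0.4, 0, 0, 0]
    - [-1, -0.8, -0.3, -1, 0, 0, 0]
    - [-1, -0.8, 0, -1, 0, 0, 0]
    - [-1, -0.8, 0, -1, 0, 0, 0]
    - [-1, -0.8, 0, -1, 0, 0, 0]
    - [-1, -0.8, 0, -1, 0, 0, 0]
    - [-1, -0.8, 0, -1, 0, 0, 0]
    - [-1, -0.5, 0, -1, 0, 0, 0]
    - [-1, 0, 0.6, -1, 0, 0, 0]
    - [-1, 0, 0.8, -0.8, 0, 0, 0]

```text
time: 56.3
tool_pos: [441.1, 40.8, 98.2]
tcp_rot: [-1.57, 0.036, -0.038]
force: [-0.4, 0.1, -3.0]
width: 0.392
```

servo_tool:
  moves:
    - [-1, 0.2, 0.8, -0.3, 0, 0, 0]
    - [-1, 0.2, 0.5, 0, 0, 0, 0]
    - [-1, 0, 0, 0, 0, 0, 0]

```text
time: 56.68
tool_pos: [450.3, 33.9, 65.0]
tcp_rot: [-1.57, 0.038, -0.036]
force: [-1.1, -0.2, -2.7]
width: 0.393
```

servo_tool:
  moves:
    - [-1, 0, 0.1, 0, 0, 0, 0]
    - [-1, 0, 0, 0, 0, 0, 0]

```text
time: 56.92
tool_pos: [451.1, 34.0, 63.7]
tcp_rot: [-1.57, 0.036, -0.037]
force: [-0.5, 0.6, -3.3]
width: 0.392
```

servo_tool:
  moves:
    - [-1, 0, 0.16, 0, 0, 0, 0]
    - [-1, 0, 0, -0.25, 0, 0, 0]
    - [-1, 0, 0, -0.25, 0, 0, 0]
    - [-1, 0, 0, -0.25, 0, 0, 0]
    - [-1, 0, 0, -0.25, 0, 0, 0]

```text
time: 57.55
tool_pos: [454.9, 10.5, 63.3]
tcp_rot: [-1.566, 0.028, -0.044]
force: [-0.2, 5.1, 21.4]
width: 0.391
```

servo_tool:
  moves:
    - [-1, 0, 0, 0.25, 0, 0, 0]
    - [-1, 0, 0, 0.25, 0, 0, 0]
    - [-1, 0, 0, 0.25, 0, 0, 0]
    - [-1, 0, 0, 0.25, 0, 0, 0]

```text
time: 58.05
tool_pos: [455.9, 32.8, 63.3]
tcp_rot: [-1.573, 0.03, -0.046]
force: [-0.1, -5.2, 22.2]
width: 0.396
```

servo_tool:
  moves:
    - [-1, 0, -1, 0, 0, 0, 0]
    - [-1, 0, -1, 0, 0, 0, 0]
    - [-1, 0.4, 0, 0.27, 0, 0, 0]
    - [-1, 1, 0, 0.3, 0, 0, 0]
    - [-1, 1, 0, 0.3, 0, 0, 0]
    - [-1, 1, 0, 0.3, 0, 0, 0]
    - [-1, 1, 0, 0.3, 0, 0, 0]
    - [-1, 1, 0, 0.3, 0, 0, 0]
    - [-1, 1, 0, 0.3, 0, 0, 0]
    - [-1, 0.9, 0, 0.2, 0, 0, 0]
    - [-1, 0, 0, 0, 0, 0, 0]
    - [-1, 0, 0, 0, 0, 0, 0]

```text
time: 59.55
tool_pos: [634.6, 81.8, 107.8]
tcp_rot: [-1.571, 0.039, -0.035]
force: [-0.6, 0.3, -2.4]
width: 0.395
```

```bash
python3 - <<'E'
from h import *
import pickle
go([643,81.2,55]);P=look('w21.png')
pickle.dump(P,open('p21.pkl','wb'))
im=cv2.imread('pics/w21.png')
cv2.imwrite('pics/w21z.png',cv2.resize(im[110:310,190:450],None,fx=3,fy=3,interpolation=cv2.INTER_CUBIC))
E
```

```text
t 59.55 tcp [634.6  81.8 107.8] yaw -2.71 down [-0.002 -0.    -1.   ] units [ 0.34  2.11 -0.01]
```

View pics/w21z.png

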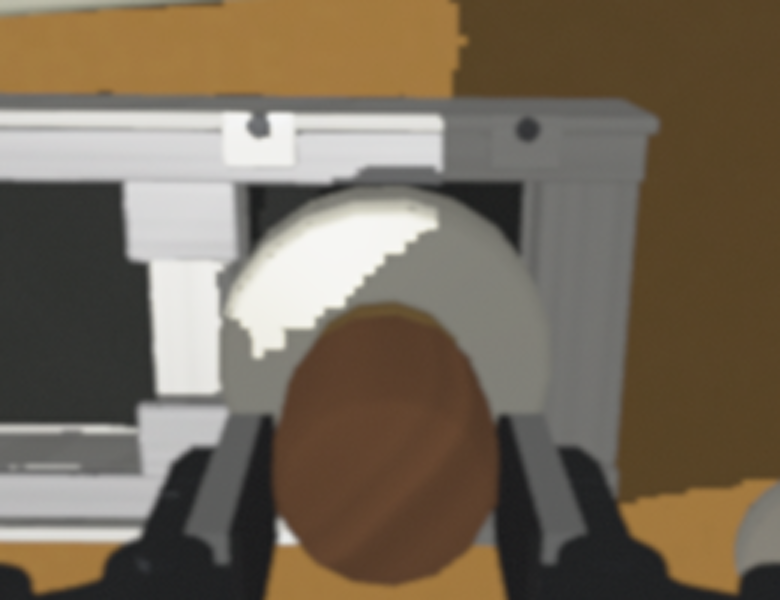

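```bash
python3 - <<'E'
from h import *
import pickle
np.set_printoptions(precision=1,suppress=True)
P=pickle.load(open('p21.pkl','rb'))
f=lambda u,v,z:atz('wrist',[190+u/3,110+v/3],z,P)
for z in (57.7,75.7): print('head',z,(f(221,350,z)+f(549,350,z))/2,'front',f(385,186,z))
print('wall L',f(222,265,21),'R',f(527,220,21),f(523,260,21),f(527,220,25),f(640,220,25),'tooth L',f(238,225,30))
print('front inner',f(300,182,30),f(250,182,30))
print('bay2 floor back',f(60,427,5))
E
```

```text
head 57.7 [636.8  82.   57.7] front [601.9  83.7  57.7]
head 75.7 [630.   82.4  75.7] front [598.3  83.9  75.7]
wall L [626.8  43.   21. ] R [619.2 116.9  21. ] [629.1 115.8  21. ] [618.2 116.3  25. ] [619.5 142.8  25. ] tooth L [615.   49.2  30. ]
front inner [605.6  64.2  30. ] [605.1  52.8  30. ]
bay2 floor back [674.7  -8.1   5. ]
```

servo_tool:
  moves:
    - [-1, 0.34, 0, -0.07, 0, 0, 0]
    - [-1, 0, 0.5, 0, 0, 0, 0]
    - [-1, 0, 0.3, 0, 0, 0, 0]
    - [-1, 0, 0, 0, 0, 0, 0]

```text
time: 60.1
tool_pos: [642.9, 79.3, 87.8]
tcp_rot: [-1.571, 0.039, -0.035]
force: [-0.9, 0.2, -3.7]
width: 0.391
```

```bash
python3 - <<'E'
from h import *
go([643,81.2,55]);P=look('w22.png')
im=cv2.imread('pics/w22.png')
cv2.imwrite('pics/w22z.png',cv2.resize(im[110:310,190:450],None,fx=3,fy=3,interpolation=cv2.INTER_CUBIC))
E
```

```text
t 60.1 tcp [642.9  79.3  87.8] yaw -2.73 down [-0.002 -0.    -1.   ] units [0.01 1.31 0.08]
```

View pics/w22z.png

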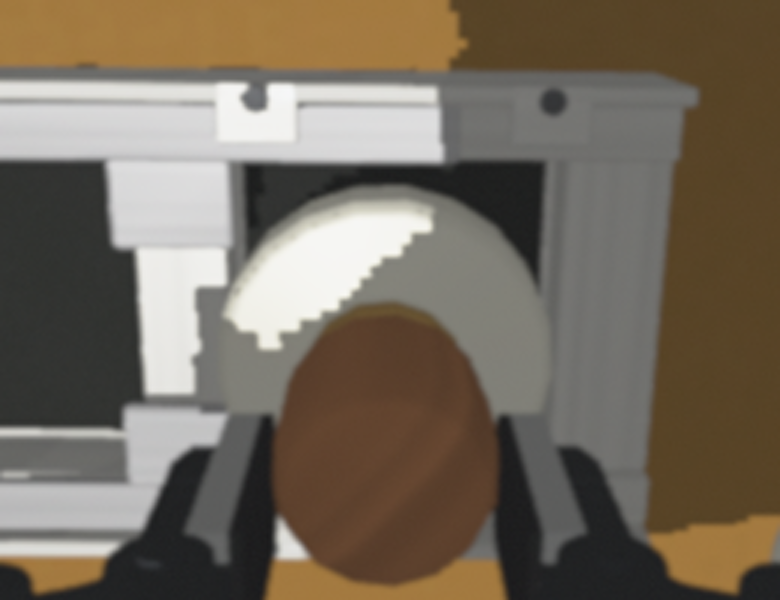

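servo_tool:
  moves:
    - [-1, 0, 0.4, 0, 0, 0, 0]
    - [-1, 0, 0.4, 0, 0, 0, 0]
    - [-1, 0, 0, 0, 0, 0, 0]

```text
time: 60.52
tool_pos: [642.9, 79.4, 67.8]
tcp_rot: [-1.571, 0.039, -0.035]
force: [-0.1, 1.0, -1.6]
width: 0.392
```

servo_tool:
  moves:
    - [-1, 0, 0.25, 0, 0, 0, 0]
    - [-1, 0, 0.2, 0, 0, 0, 0]
    - [-1, 0, 0, 0, 0, 0, 0]

```text
time: 60.9
tool_pos: [643.6, 79.4, 57.4]
tcp_rot: [-1.571, 0.038, -0.037]
force: [0.7, -0.2, -2.6]
width: 0.397
```

servo_tool:
  moves:
    - [-1, 0, 0.07, 0, 0, 0, 0]
    - [-1, 0, 0, 0, 0, 0, 0]

```text
time: 61.15
tool_pos: [644.1, 79.5, 56.2]
tcp_rot: [-1.57, 0.037, -0.037]
force: [-1.1, 0.0, -2.5]
width: 0.392
```

servo_tool:
  moves:
    - [-1, 0, 0.04, 0, 0, 0, 0]
    - [1, 0, 0, 0, 0, 0, 0]
    - [1, 0, 0, 0, 0, 0, 0]
    - [1, 0, 0, 0, 0, 0, 0]
    - [1, 0, -1, 0, 0, 0, 0]
    - [1, 0, -1, 0, 0, 0, 0]
    - [1, 0, -1, 0, 0, 0, 0]
    - [1, -0.4, -1, -0.9, 0, 0, 0]
    - [1, -0.4, -1, -1, 0, 0, 0]
    - [1, -0.4, -0.5, -1, 0, 0, 0]
    - [1, -0.4, -0.4, -1, 0, 0, 0]
    - [1, 0, 0, 0, 0, 0, 0]

```text
time: 62.65
tool_pos: [599.6, -17.4, 203.9]
tcp_rot: [-1.571, 0.038, -0.041]
force: [0.2, 0.2, 0.3]
width: 1.001
```

```bash
python3 - <<'E'
from h import *
np.set_printoptions(precision=1,suppress=True)
s=env.get_state();print(s['tool_pos'])
handles('w23.png',3);look('w23b.png',[('comb_grip',56),('muller_1_mid',40)])
shot('scene','s23.png');im=shot('side','d23.png')
im=cv2.imread('pics/s23.png');cv2.imwrite('pics/s23z.png',cv2.resize(im[110:400,200:500],None,fx=2,fy=2,interpolation=cv2.INTER_CUBIC))
E
```

```text
[599.6 -17.4 203.9]
[223.2 224.2] 1350 model area 1587.3461214265553 xy [ 632.1 -107.4]
[423.5 226.2] 1333 model area 1608.294438608922 xy [643.5  79. ]
comb_grip [([302.0, 154.6], 0.85, [570.8, -28.9, 56.0])]
muller_1_mid [([419.2, 221.4], 0.62, [644.6, 81.0, 40.0])]
```

View pics/w23b.png

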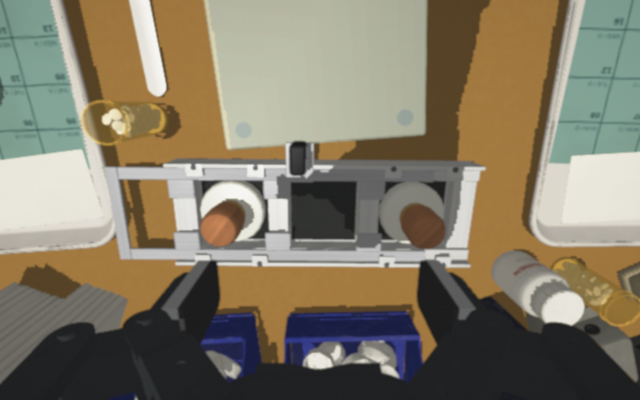

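View pics/s23z.png

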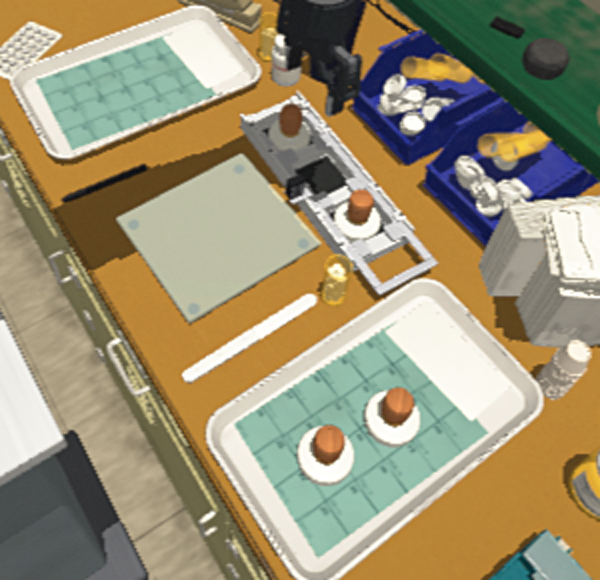

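View pics/d23.png

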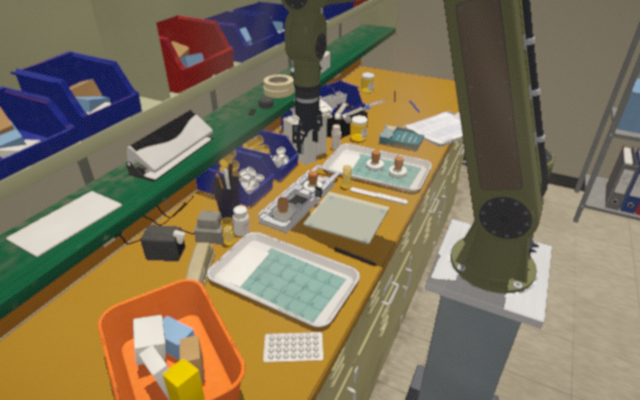

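servo_tool:
  force: 40
  moves:
    - [1, -0.5, 0.7, -0.3, 0, 0, 0]
    - [1, -0.5, 0.8, -0.35, 0, 0, 0]
    - [1, 0, 0.8, 0, 0, 0, 0]
    - [1, 0, 0.8, 0, 0, 0, 0]
    - [1, 0, 0.9, 0, 0, 0, 0]
    - [1, 0, 0.9, 0, 0, 0, 0]
    - [1, 0, 0.83, 0, 0, 0, 0]
    - [1, 0, 0, 0, 0, 0, 0]
    - [-1, 0, 0, 0, 0, 0, 0]
    - [-1, 0, 0, 0, 0, 0, 0]
    - [-1, 0, 0, 0, 0, 0, 0]
    - [-1, 0, 0, 0, 0, 0, 0]

```text
time: 64.45
tool_pos: [574.1, -31.4, 60.1]
tcp_rot: [-1.571, 0.037, -0.038]
force: [-4.6, 0.6, 17.6]
width: 0.148
```

servo_tool:
  moves:
    - [-1, 0, 0, 0, 0, 0, 0]

```text
time: 64.58
tool_pos: [574.1, -31.4, 60.1]
tcp_rot: [-1.571, 0.037, -0.038]
force: [-2.0, -0.7, 6.1]
width: 0.143
```

servo_tool:
  moves:
    - [-1, 0, -0.04, 0.4, 0, 0, 0]
    - [-1, 0, 0, 0.5, 0, 0, 0]
    - [-1, 0, 0, 0.5, 0, 0, 0]
    - [-1, 0, 0, 0.3, 0, 0, 0]
    - [-1, 0, 0, 0, 0, 0, 0]

```text
time: 65.2
tool_pos: [576.5, 11.5, 60.2]
tcp_rot: [-1.571, 0.036, -0.038]
force: [4.4, -1.2, -5.2]
width: 0.15
```

servo_tool:
  moves:
    - [-1, 0, 0, 0.12, 0, 0, 0]
    - [-1, 0, 0, 0, 0, 0, 0]

```text
time: 65.45
tool_pos: [576.7, 13.7, 60.2]
tcp_rot: [-1.571, 0.037, -0.039]
force: [5.2, -2.5, -6.0]
width: 0.148
```

servo_tool:
  moves:
    - [-1, 0, 0, 0.12, 0, 0, 0]
    - [-1, 0, 0, 0, 0, 0, 0]

```text
time: 65.7
tool_pos: [576.7, 14.4, 60.2]
tcp_rot: [-1.576, 0.038, -0.04]
force: [5.4, -10.3, -5.4]
width: 0.147
```

servo_tool:
  moves:
    - [-1, 0, 0, 0.12, 0, 0, 0]
    - [-1, 0, 0, 0, 0, 0, 0]

```text
time: 65.95
tool_pos: [576.7, 14.5, 60.2]
tcp_rot: [-1.582, 0.039, -0.041]
force: [4.0, -18.1, -4.5]
width: 0.149
```

servo_tool:
  moves:
    - [-1, 0, 0, -0.18, 0, 0, 0]
    - [-1, 0, 0, 0, 0, 0, 0]
    - [1, 0, 0, 0, 0, 0, 0]
    - [1, 0, 0, 0, 0, 0, 0]
    - [1, 0, 0, 0, 0, 0, 0]
    - [1, 0, -1, 0, 0, 0, 0]
    - [1, 0, -1, 0, 0, 0, 0]
    - [1, 0, -1, 0, 0, 0, 0]
    - [1, 0, -1, 0, 0, 0, 0]
    - [1, 0, -1, 0, 0, 0, 0]
    - [1, 0, -1, 0, 0, 0, 0]
    - [1, 0, 0, 0, 0, 0, 0]

```text
time: 67.45
tool_pos: [577.3, 16.2, 212.6]
tcp_rot: [-1.57, 0.034, -0.04]
force: [0.3, 0.1, -0.7]
width: 1.0
```

```bash
python3 - <<'E'
from h import *
np.set_printoptions(precision=1,suppress=True)
handles('w24.png',3);look('w24b.png',[('comb_grip',56)]);shot('scene','s24.png')
im=cv2.imread('pics/s24.png');cv2.imwrite('pics/s24z.png',cv2.resize(im[110:400,200:500],None,fx=2,fy=2,interpolation=cv2.INTER_CUBIC))
E
```

```text
[194.4 242.9] 1282 model area 1531.3327844537562 xy [ 631.6 -107.1]
[385.5 246. ] 1189 model area 1429.709357629763 xy [643.7  79.3]
comb_grip [([317.3, 184.6], 0.65, [577.3, 15.6, 56.0])]
```

View pics/w24b.png

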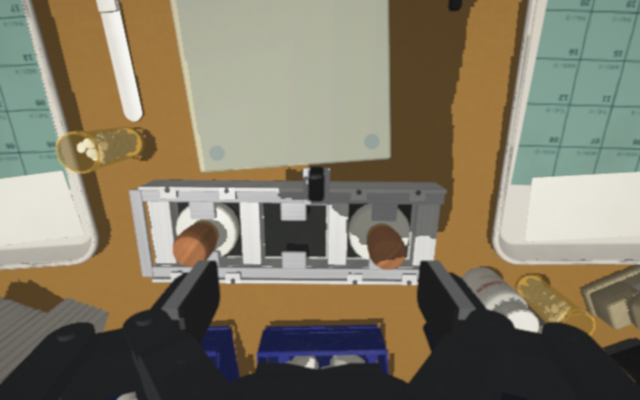

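View pics/s24z.png

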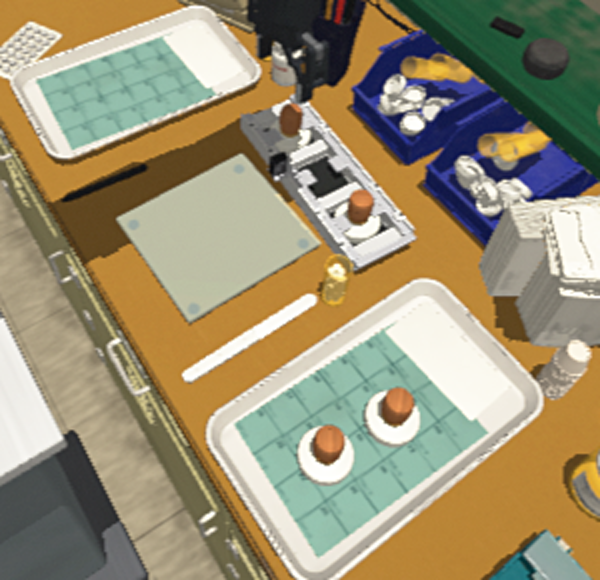

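```bash
python3 -c "
from workcell import env
print(env.job_done(), env.get_state()['time'])"
```

```text
the job is handed in; nothing more can be done
the job is handed in; nothing more can be done
```

I handed the job in at about 67.5 s of the 210 s. All four mullers were sorted, the comb lock was shut over the worn ones, and the robot was clear of everything; I got no verdict back.

- **Mullers found:** Four stood on the left-hand pan, with no fifth in any view. One was knocked about 35 mm aside during the run, and I found it again before grasping it.
- **Slab test:** Two dragged at about 0.56 to 0.57 of the pressing force, so they are good and stand in the right-hand pan. The other two dragged at about 0.21 to 0.24, so I took them as worn and put them in bays 1 and 3.
- **Disagreement:** 0.21 to 0.24 is higher than the stated 0.1 to 0.15 for a worn muller. I sorted on the clear gap between the two pairs, not on the stated figure.
- **Comb lock:** I slid it open to its end stop and later shut to its end stop. It travelled about 47.4 mm, matching the stated 47 mm.
- **Last pictures:** The teeth are over both heads in the bays, and all four mullers stand upright. The left-hand pan is empty, and the bottle and vials look unmoved; I judged that by eye and did not measure them at the end.
- **Measurement spread:** My readings of the bay centres differed by 2 to 3 mm. Both mullers still went down to the bay floor without touching anything.

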